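# Turn the drained well plate over against the edge of the viewing pad

## Robot

A 6-joint arm with a two-finger parallel gripper is mounted at the origin on a cart in front of the work surface, level with it; the furniture and walls round the work are solid. World frame = base frame: x ahead of the robot, y to its left, z up, the work surface at z = 0. Lengths are in m, angles in rad, forces in N, time in s.
With the tool pointing down it reaches from about 0.35 to 0.925 m from the base axis. Payload 6.4 kg.
Tool frame: the origin (TCP) lies midway between the tips of the shut fingers; the grasp point (between the pads) lies 19 mm behind it; z points along the fingers, x is the direction in which the jaws open and shut, and the axes are right-handed (so a half turn about z gives the same grasp; the last joint's range is limited). The gripper opens to 85 mm and grips with 20 to 120 N. Pads are 22 mm wide; open, the fingers measure 114 mm over their backs; the gripper's body (76 mm by 85 mm) begins 54 mm behind the grasp point. The pads swing forward as they close: fully open they stand 13 mm farther back than shut.
Start: joints at [-1.474, 0.245, 1.558, -0, 1.339, -0.174], TCP at [0.174, -0.626, 0.231] pointing down, gripper open.
Joint ranges: [-3.13, 3.13], [-1.02, 2.26], [0.13, 2.54], [-0.95, 4.09], [0.21, 2.88], [-2.74, 2.74]. Speed limits (rad/s): [2.57, 2.57, 3.14, 3.14, 3.14, 3.14].

## Interface

Orientations are given as a rotation vector (axis times angle).
In Python, from plant import arm, cams, ticket gives the robot as it stands.
- The arm moves only by the tool arm_command, never from a script. Its argument "commands" is a list of rows, each a list of 3 entries, a list of its own where there are three numbers: the shift along the tool's x, y, z in m, then the turn, a rotation vector about the tool's x, y, z in rad, then the opening, from 0 (shut) to 1 (fully open). A call has 1 to 20 rows; each row shifts and turns the commanded pose from where the row before left it, along the tool's axes as they then stand; what a row does not reach is not made up. A row lasts 1/12 s, in which the tool goes at most 41.7 mm and 7.16 degrees, less where a joint would pass 70% of its speed; a pose out of reach is approached as far as the arm can. A call with a gripper value outside its range is refused whole. The fingers move at their own pace and stop on an object; "squeeze" is the grip in N (left out, the last holds). Time passes only in rows, so rows that do not move let the fingers close. It gives the time, the measured TCP pose, the force and the opening at its end, in the units of the state.
- arm.read_state(): the state, without advancing time (a new reading comes with each control period).
- cams.grab_frame(name): name is "scene" or "top" or "wrist"; returns the picture (400x640x3 uint8, red, green, blue); there is no depth.
- cams.camera_params(name): a dict with "K" (3x3 intrinsics, pixels), "dist" ([k1, k2, p1, p2, k3] as OpenCV has them; the pictures are not rectified), "R" (3x3) and "t" (3): a world point X has camera coordinates R X + t. Camera axes: x right, y down, z forward; pixel columns grow to the right and rows downward; lengths in m; the calibration is good to about 2 mm. A picture is of the moment at which its call begins: read the wrist's pose just before it. camera_params takes no time and is no camera call; for the wrist camera it gives the pose at the moment of the call.
- ticket.finish_job(): hands the job in, once; it reports no verdict.
The state is a dict: "t": time; "joint_positions": joint angles; "qvel": joint speeds; "joint_torque": joint torques, N m; "eef_pos": TCP position; "eef_rot": TCP orientation; "wrist_force": force on the tool from outside, world axes, zero at the start; "ft_torque": the same for the moment, N m; "opening": finger opening in m.
Only numpy, scipy, OpenCV 4.12 (cv2) and the standard library are available. Lean on these libraries where they do the work, as an engineer would, in place of code of your own. Each camera call takes 0.05 s, during which the arm holds its last target.

## Task

The well plate has been left upside down on the bench to drain and must now lie the right way up, wells upward, on the slim viewing light pad. Without picking it up, use only the fingertips: push it flat up against the near edge of the pad, tip it up against that edge until it flips over onto the pad, then push it on until its far long side is flush against the ledge at the back of the pad with all its wells over the pale panel. Leave the things standing around it alone, and leave the plate at rest.

Things in the scene. Friction and masses are not known exactly. Their poses are not given: they have to be found in the camera images.
- well_plate: 96-well plate, one rigid loose part of pale grey plastic, 42 to 84 g, 85.5 mm (own x) x 127.8 mm (own y) x 14.4 mm thick; it starts upside down in front of the pad, long sides roughly along the pad's near edge. Origin: centre of the face that starts on the bench. Own z is up at the start, down once it lies wells up; own +x points at the pad at the start, at the robot once turned over
- plate_mid (a point): centre of the well plate, half-way through its thickness, axes as the plate's. Friction between things is about 0.6 (0.5 to 0.7). Past the upright the plate falls over the pad's near edge by itself and comes to lie on the pad, wells up, still overhanging that edge
- plate_foot (a point): middle of the plate's lower long edge next to the pad at the start (own x = +38.75 mm, z = 0), about which the plate tips. As the plate rises this edge slides back from the pad by up to 15 mm, or, when the far flange catches on the pad's top edge, hangs there and rises by up to 16 mm
- plate_rim (a point): middle of the plate's long edge next to the robot at the start, at the flange's underside (own x = -42.75, z = 11.5 mm). The well body is 77.5 x 119.8 mm, from the bench to z = 11.5 mm; above it the flange, 2.9 mm thick, overhangs the body by 4 mm all round, so a fingertip tilted forward reaches under it
- light_pad: slim LED viewing pad, fixed, grey with a pale lit panel 100 x 170 mm; 125 mm deep (own x, away from the robot), 230 mm wide (own y), top 10 mm above the bench. Origin: centre of its underside. Its near edge, an upright face 10 mm high with a 2 mm rounding, lies at own x = -62.5 mm; own +x points from there to the ledge
- pad_front (a point): middle of the pad's near top edge (own x = -62.5 mm of the pad, height 10 mm); axes as the pad's
- pad_ledge (a point): foot of the aluminium ledge along the back of the pad: middle of the ledge's near face at the height of the pad's top (10 mm). The ledge is 170 mm long, 4 mm deep and stands 6 mm above the pad's top. The pale panel's centre line runs through this point. Axes as the pad's. When the plate is flush its centre lies 42.75 mm in front of this point.
- timer: white bench timer lying flat, 62 x 66 x 18 mm, a bystander; origin at the centre of its underside
- dropper: small white dropper bottle, 41 mm across, 90 mm tall, a bystander; origin at the centre of its underside
- small_jar: low jar with an orange-brown lid, 56 mm across, 62 mm tall, a bystander; origin at the centre of its underside
- pen: capped pen lying on the bench, 17 x 135 x 16 mm, long along its own y, a bystander; origin at the centre of its underside

How it is judged:
By the outcome, as a careful person would: the job done as asked, in the order asked, and still so for the second after the job is handed in, with the robot touching nothing.
It also fails if it takes over 51 s, if anything falls off the work surface, if the arm or the gripper's body presses on something with over 40 N, if the wrist force passes 120 N, or if a joint passes its speed limit or range.

## Working session

There is one attempt and no reset: what is moved stays moved. The work goes in short steps, Python scripts to look and compute and a tool call to move; the robot and the scene stay as the last step left them, time stands still between calls to the robot, and variables do not carry over. Pictures are saved under pics/ and viewed, and the job is handed in when it is done.

Besides the shell and the picture viewer there is one more tool, called after "Emit:" as name(argument=value, ...), one argument or row to a line, values as JSON. arm_command: Moves the arm, as the interface text tells. Its arguments: {"type":"object","properties":{"commands":{"type":"array","items":{"type":"array"}},"squeeze":{"type":"number"}},"required":["commands"]}

```bash
ls; mkdir -p pics; python3 - <<'E'
from plant import arm,cams
import cv2
s=arm.read_state(); print(s)
for n in ["scene","top"]:
    cv2.imwrite(f"pics/{n}0.png",cams.grab_frame(n)[:,:,::-1]); p=cams.camera_params(n); print(n,p)
print(cams.camera_params("wrist"))
E
```

```text
pics
{'t': 0.0, 'joint_positions': array([-1.47416508e+00,  2.45836019e-01,  1.55903221e+00,  3.08605421e-06,
        1.33869209e+00, -1.74104184e-01]), 'qvel': array([-6.37805863e-04,  2.48031960e-04,  1.34371202e-03,  4.48061656e-04,
        2.14884582e-03, -4.24487139e-05]), 'joint_torque': array([-4.32756788e-04, -4.29506063e+01, -3.26127362e+01, -1.48452618e-04,
        5.37556421e-03,  4.43819829e-06]), 'eef_pos': array([ 0.17378465, -0.62575214,  0.23015651]), 'eef_rot': array([-2.49976060e+00,  1.90045052e+00,  2.09481416e-03]), 'wrist_force': array([ 0.30299302, -0.18323455,  0.3766693 ]), 'ft_torque': array([0.01585504, 0.02625862, 0.02098716]), 'opening': 0.08535160070547125}
scene {'K': array([[457.00553511,   0.        , 308.67149459],
       [  0.        , 457.00553511, 199.37154676],
       [  0.        ,   0.        ,   1.        ]]), 'dist': array([-0.09471932,  0.        ,  0.        ,  0.        ,  0.        ]), 'R': array([[-0.86042244, -0.50931969, -0.01633025],
       [-0.20137438,  0.36928172, -0.90723722],
       [ 0.46810424, -0.77731876, -0.42030222]]), 't':
[... 279 characters left out ...]
0.        ]), 'R': array([[-0.00395597, -0.9999097 , -0.01284333],
       [-0.99817944,  0.00472145, -0.0601291 ],
       [ 0.06018431,  0.01258208, -0.99810798]]), 't': array([-0.04557284,  0.56072186,  1.36083976])}
{'K': array([[307.69766347,   0.        , 322.13565077],
       [  0.        , 307.69766347, 195.32288506],
       [  0.        ,   0.        ,   1.        ]]), 'dist': array([-0.06141037,  0.        ,  0.        ,  0.        ,  0.        ]), 'R': array([[ 2.67825497e-01, -9.63467117e-01, -7.85992684e-04],
       [-9.28747913e-01, -2.58391076e-01,  2.65822057e-01],
       [-2.56313904e-01, -7.04639353e-02, -9.64021792e-01]]), 't': array([-0.64945579, -0.03400526,  0.37809066])}
```

View pics/scene0.png

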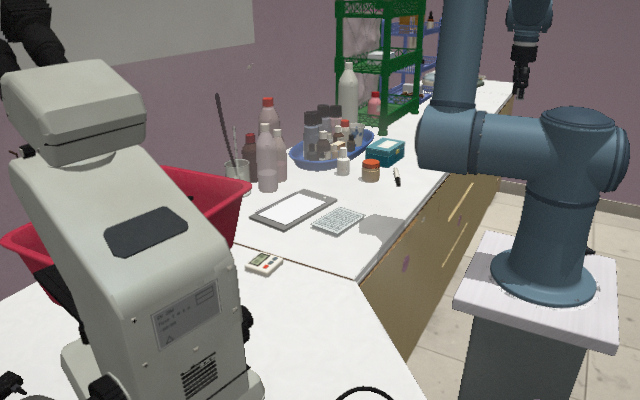

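View pics/top0.png

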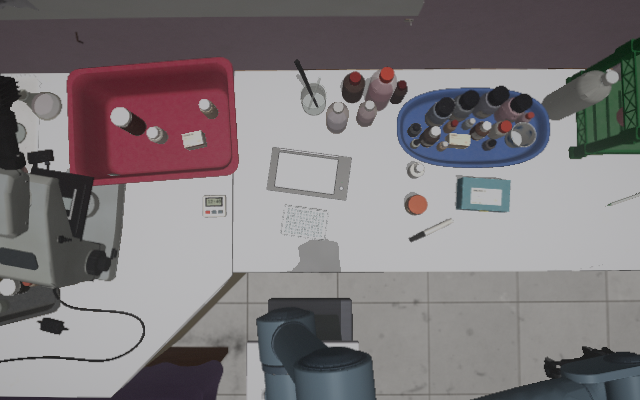

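```bash
cat > h.py <<'E'
import numpy as np, cv2
from plant import arm,cams
def pix2w(n,uv,z,p=None):
    p=p or cams.camera_params(n)
    q=cv2.undistortPoints(np.array(uv,float).reshape(-1,1,2),p['K'],p['dist'])[:,0]
    d=np.c_[q,np.ones(len(q))]@p['R']; c=-p['R'].T@p['t']
    z=np.broadcast_to(z,len(q))
    return c+d*((z-c[2])/d[:,2])[:,None]
def w2pix(n,X,p=None):
    p=p or cams.camera_params(n)
    r=cv2.Rodrigues(p['R'])[0]
    return cv2.projectPoints(np.array(X,float).reshape(-1,1,3),r,p['t'],p['K'],p['dist'])[0][:,0]
E
python3 - <<'E'
import cv2
t=cv2.imread('pics/top0.png'); c=t[135:275,250:370]
cv2.imwrite('pics/topc.png',cv2.resize(c[:, :],None,fx=4.2,fy=4.2,interpolation=cv2.INTER_CUBIC))
t=cv2.imread('pics/scene0.png'); c=t[170:290,230:410]
cv2.imwrite('pics/scenec.png',cv2.resize(c,None,fx=4.4,fy=4.4,interpolation=cv2.INTER_CUBIC))
E
```

```text
(no output)
```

View pics/topc.png

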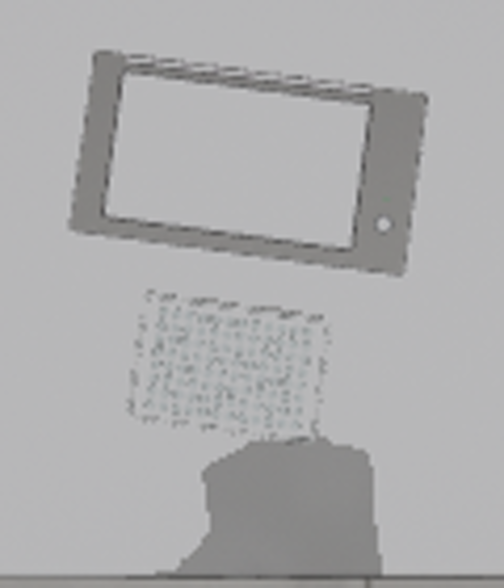

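View pics/scenec.png

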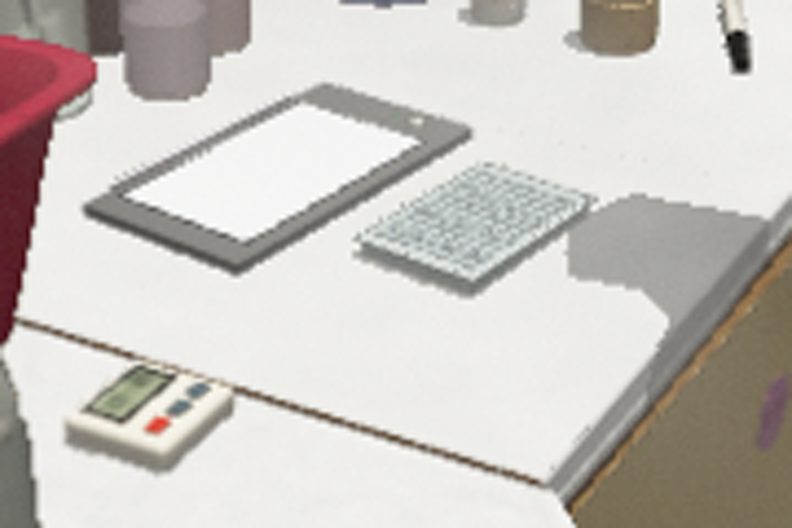

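```bash
python3 - <<'E'
from h import *
f=lambda L:np.array(L)/4.2+[250-0.5+.12,135-.5+.12]
pad=pix2w('top',f([(72,230),(403,275),(427,95),(97,52)]),.010)
pan=pix2w('top',f([(105,217),(352,250),(371,101),(124,70)]),.010)
pl=pix2w('top',f([(131,416),(316,440),(328,319),(149,291)]),.0144)
for n,a in(('pad',pad),('panel',pan),('plate',pl)):
    e=(a[1]-a[0]+a[2]-a[3]); g=(a[3]-a[0]+a[2]-a[1])
    print(n,a[:,:2].round(4).tolist(),a.mean(0).round(4),'W',np.linalg.norm(e)/2,'D',np.linalg.norm(g)/2,'yaw',np.degrees([np.arctan2(e[0],-e[1]),np.arctan2(g[1],g[0])]))
E
```

```text
pad [[0.5817, 0.1002], [0.55, -0.1252], [0.6731, -0.1425], [0.7041, 0.0834]] [ 0.6272 -0.0211  0.01  ] W 0.2278230442929813 D 0.12389359341209706 yaw [-7.92245578 -7.92035404]
panel [[0.5905, 0.0776], [0.5672, -0.0907], [0.6691, -0.1043], [0.6915, 0.0648]] [ 0.6296 -0.0131  0.01  ] W 0.1702223507632228 D 0.10234210526336143 yaw [-7.72221099 -7.42281891]
plate [[0.4551, 0.0594], [0.4385, -0.0656], [0.5201, -0.0741], [0.5397, 0.0472]] [ 0.4884 -0.0083  0.0144] W 0.12445377927264166 D 0.08371155028282853 yaw [-8.344035   -7.09838186]
```

Emit:
arm_command(
  commands=[
    [[-0.029, -0.0245, 0], [0, 0, 0], 1],
    [[-0.029, -0.0245, 0], [0, 0, 0], 1],
    [[-0.029, -0.0245, 0], [0, 0, 0], 1],
    [[-0.029, -0.0245, 0], [0, 0, 0], 1],
    [[-0.029, -0.0245, 0], [0, 0, 0], 1],
    [[-0.029, -0.0245, 0], [0, 0, 0], 1],
    [[-0.029, -0.0245, 0], [0, 0, 0], 1],
    [[-0.029, -0.0245, 0], [0, 0, 0], 1],
    [[-0.029, -0.0245, 0], [0, 0, 0], 1],
    [[-0.029, -0.0245, 0], [0, 0, 0], 1],
    [[-0.029, -0.0245, 0], [0, 0, 0], 1],
    [[-0.029, -0.0245, 0], [0, 0, 0], 1],
    [[-0.029, -0.0245, 0], [0, 0, 0], 1],
    [[-0.029, -0.0245, 0], [0, 0, 0], 1],
    [[-0.029, -0.0245, 0], [0, 0, 0], 1],
    [[-0.029, -0.0245, 0], [0, 0, 0], 1],
    [[-0.029, -0.0245, 0], [0, 0, 0.1], 1],
    [[-0.029, -0.0245, 0], [0, 0, 0.1], 1],
    [[0, 0, 0], [0, 0, 0.1], 1],
    [[0, 0, 0], [0, 0, 0.107], 1],
  ],
)

```text
t: 1.77
eef_pos: [0.462, -0.0063, 0.2308]
eef_rot: [2.069, -2.364, -0.002]
wrist_force: [-0.7, -0.9, -0.3]
opening: 0.0853
```

```bash
python3 - <<'E'
from h import *
from scipy.spatial.transform import Rotation as Ro
s=arm.read_state(); print(s['t'],s['eef_pos'],s['joint_positions'],s['wrist_force']);print(Ro.from_rotvec(s['eef_rot']).as_matrix().round(4))
p=cams.camera_params('wrist')
im=cams.grab_frame('wrist');cv2.imwrite('pics/w1.png',im[:,:,::-1])
np.savez('pics/w1.npz',**p)
E
```

```text
1.7667 [ 0.46201602 -0.00627155  0.23079344] [-2.59731050e-01 -2.12579789e-01  2.02216387e+00 -2.40795223e-05
  1.33319646e+00  1.44396014e+00] [-0.67492257 -0.93047898 -0.28427737]
[[-1.325e-01 -9.912e-01 -1.200e-03]
 [-9.912e-01  1.325e-01  3.000e-04]
 [-1.000e-04  1.200e-03 -1.000e+00]]
```

View pics/w1.png

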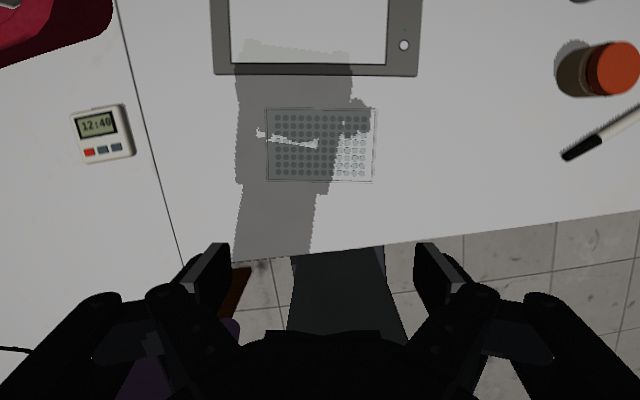

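```bash
python3 - <<'E'
import cv2
t=cv2.imread('pics/w1.png'); c=t[60:200,205:425]
c=cv2.convertScaleAbs(c,alpha=1.3)
cv2.imwrite('pics/w1c.png',cv2.resize(c,None,fx=3.6,fy=3.6,interpolation=cv2.INTER_CUBIC))
E
```

```text
(no output)
```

View pics/w1c.png

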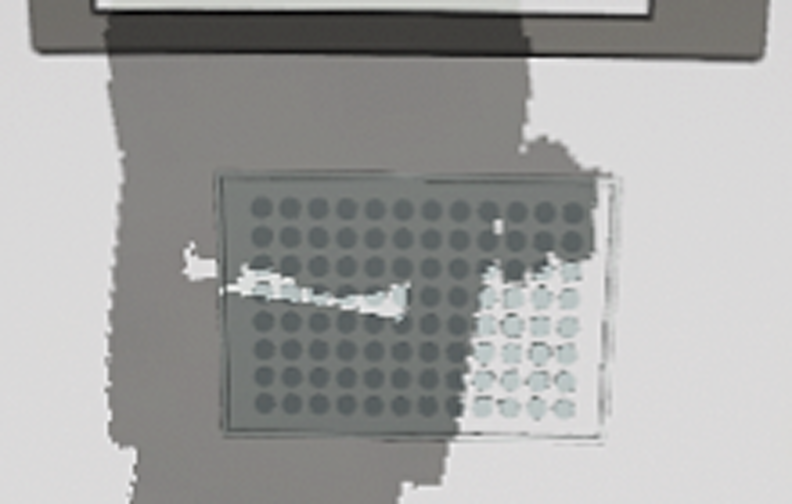

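```bash
python3 - <<'E'
from h import *
p=dict(np.load('pics/w1.npz'))
f=lambda L:np.array(L)/3.6+[205-.36,60-.36]
P=pix2w('wrist',f([(222,438),(606,441),(621,178),(216,173)]),.0144,p)
W=pix2w('wrist',f([(264,404),(566,408),(573,212),(262,208)]),.0144,p)
E_=pix2w('wrist',f([(32,50),(765,60)]),.009,p)
N=pix2w('wrist',f([(93,10),(652,16)]),.010,p)
for n,a in(('plate',P),('wells',W)):
    e=(a[1]-a[0]+a[2]-a[3]); g=(a[3]-a[0]+a[2]-a[1])
    print(n,a[:,:2].round(4).tolist(),a.mean(0).round(4),'W',np.linalg.norm(e)/2,'D',np.linalg.norm(g)/2,'yaw',np.degrees([np.arctan2(e[0],-e[1]),np.arctan2(g[1],g[0])]))
for n,a in(('edge',E_),('panel',N)):
    e=a[1]-a[0]; print(n,a[:,:2],a.mean(0),np.linalg.norm(e),np.degrees(np.arctan2(e[0],-e[1])))
E
```

```text
plate [[0.457, 0.0618], [0.4391, -0.0648], [0.523, -0.0772], [0.5413, 0.0486]] [ 0.4901 -0.0079  0.0144] W 0.1275029197718383 D 0.08506140304175411 yaw [-8.17778863 -8.67123912]
wells [[0.4665, 0.046], [0.4519, -0.0526], [0.5145, -0.0612], [0.5287, 0.0361]] [ 0.4904 -0.0079  0.0144] W 0.09896961323346838 D 0.06306135027528945 yaw [-8.35227592 -8.41358196]
edge [[ 0.58655839  0.10037571]
 [ 0.55307705 -0.1264076 ]] [ 0.56981772 -0.01301595  0.009     ] 0.22924150293997342 -8.398245284424853
panel [[ 0.59514236  0.07873198]
 [ 0.57019896 -0.09202246]] [ 0.58267066 -0.00664524  0.01      ] 0.17256665234389146 -8.310847686790714
```

Emit:
arm_command(
  commands=[
    [[-0.0004, 0.007, 0.0283], [0, 0, 0.01], 1],
    [[-0.0004, 0.007, 0.0283], [0, 0, 0], 1],
    [[-0.0004, 0.007, 0.0283], [0, 0, 0], 1],
    [[-0.0004, 0.007, 0.0283], [0, 0, 0], 1],
    [[-0.0004, 0.007, 0.0283], [0, 0, 0], 1],
    [[-0.0004, 0.007, 0.0283], [0, 0, 0], 1],
    [[0, 0, 0], [0.1163, 0, 0], 1],
    [[0, 0, 0], [0.1163, 0, 0], 1],
    [[0, 0, 0], [0.1163, 0, 0], 1],
    [[0, 0, 0], [0, 0, 0], 1],
  ],
)

```text
t: 2.65
eef_pos: [0.4153, 0.0013, 0.0577]
eef_rot: [-1.896, 2.184, -0.378]
wrist_force: [-1.5, 1.7, -0.5]
opening: 0.0851
```

```bash
cat >> h.py <<'E'
from scipy.spatial.transform import Rotation as Ro
def st():
    s=arm.read_state(); R=Ro.from_rotvec(s['eef_rot']).as_matrix()
    print('t',round(s['t'],2),'p',s['eef_pos'].round(4),'q',s['joint_positions'].round(3),'F',s['wrist_force'].round(2),'M',s['ft_torque'].round(2)); print(R.round(4))
    print('tilt',np.degrees(np.arctan2(R[:2,2]@[.9899,-.142],-R[2,2])),'yaw',np.degrees(np.arctan2(-R[0,0],-R[1,0])))
    return s,R
def snap(n,name,crop=None,f=1):
    im=cams.grab_frame(n)[:,:,::-1]
    if crop: x0,y0,x1,y1=crop; im=im[y0:y1,x0:x1]
    cv2.imwrite(f'pics/{name}.png',cv2.resize(im,None,fx=f,fy=f,interpolation=cv2.INTER_CUBIC))
E
python3 - <<'E'
from h import *
st(); snap('wrist','w2'); snap('scene','s2',(200,130,400,280),4)
E
```

```text
t 2.65 p [0.4153 0.0013 0.0577] q [-0.308 -0.285  2.464  0.096  0.626  1.336] F [-1.46  1.69 -0.45] M [ 0.07  0.18 -0.02]
[[-1.408e-01 -9.323e-01  3.332e-01]
 [-9.900e-01  1.328e-01 -4.670e-02]
 [-7.000e-04 -3.364e-01 -9.417e-01]]
tilt 19.661063969562953 yaw 8.095448608984151
```

View pics/w2.png

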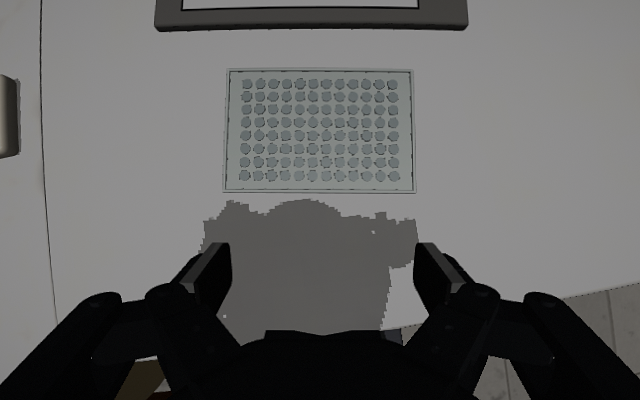

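View pics/s2.png

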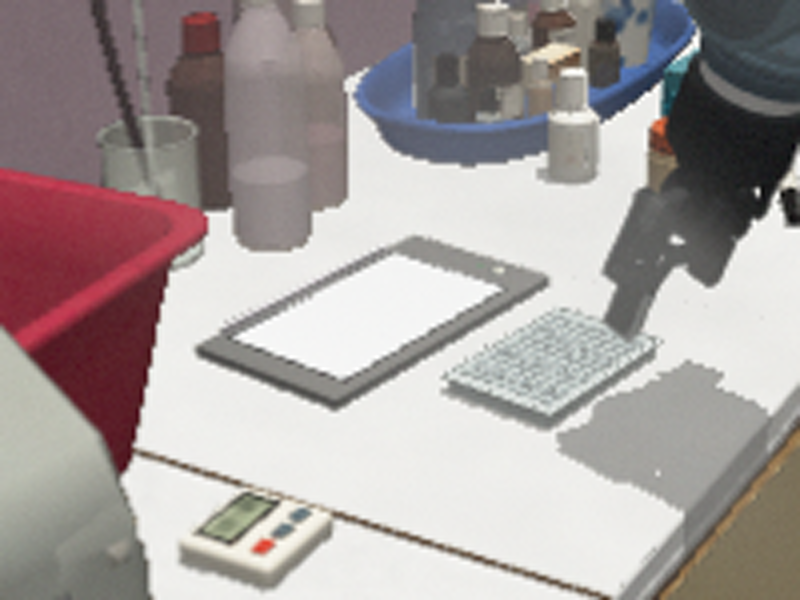

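```bash
cat > kin.py <<'E'
import numpy as np
from scipy.optimize import least_squares
from scipy.spatial.transform import Rotation as Ro
# q, TCP p, R
D=[([-1.47416508,.245836019,1.55903221,3e-6,1.33869209,-.174104184],[.17378465,-.62575214,.23015651],[-2.4997606,1.90045052,.00209481]),
([-2.59731050e-01,-2.12579789e-01,2.02216387,-2.4e-5,1.33319646,1.44396014],[.46201602,-.00627155,.23079344],None),
([-.308,-.285,2.464,.096,.626,1.336],[.4153,.0013,.0577],None)]
def fk(q,P):
    h,a,b,c,d,L=P
    Rz=lambda t:Ro.from_euler('z',t); Ry=lambda t:Ro.from_euler('y',t)
    R=Rz(q[0]); p=np.array([0,0,h])+R.apply([0,L,0])
    R=R*Ry(q[1]); p=p+R.apply([0,0,a])
    R=R*Ry(q[2]); p=p+R.apply([c,0,b])
    R=R*Rz(q[3])*Ry(q[4]); p=p+R.apply([0,0,d])
    R=R*Rz(q[5]); return p,R
if __name__=='__main__':
    f=lambda P:np.concatenate([fk(q,P)[0]-np.array(p) for q,p,_ in D]+[1e-2*(P-[.2,.42,.4,0,.3,.11])])
    s=least_squares(f,[.2,.42,.4,0,.3,.11]); print(s.x,s.fun.round(4))
    for q,p,_ in D: print(fk(q,s.x)[1].as_matrix().round(3))
E
python3 kin.py
```

```text
[0.27230677 0.41997465 0.56857805 0.06544968 0.25392669 0.11269247] [ 0.0001  0.      0.     -0.      0.0001  0.     -0.     -0.0002 -0.0001
  0.0007 -0.      0.0017  0.0007 -0.0005  0.    ]
[[-0.267  0.964 -0.   ]
 [ 0.964  0.267  0.002]
 [ 0.002  0.    -1.   ]]
[[ 0.132  0.991 -0.001]
 [ 0.991 -0.132  0.   ]
 [ 0.    -0.001 -1.   ]]
[[ 0.141  0.932  0.333]
 [ 0.99  -0.133 -0.047]
 [ 0.     0.337 -0.942]]
```

```bash
cat >> kin.py <<'E'
P0=np.array([0.27230677,0.41997465,0.56857805,0.06544968,0.25392669,0.11269247])
YAW=np.radians(-8.1); U=np.array([np.cos(YAW),np.sin(YAW),0]); V=np.array([-np.sin(YAW),np.cos(YAW),0]); Z=np.array([0,0,1.])
lo=np.array([-3.13,-1.02,.13,-.95,.21,-2.74]);hi=np.array([3.13,2.26,2.54,4.09,2.88,2.74])
def toolR(th):
    t=np.radians(th); z=U*np.sin(t)-Z*np.cos(t); x=-V; return np.c_[x,np.cross(z,x),z]
def ik(p,th,q0):
    Rt=Ro.from_matrix(toolR(th))*Ro.from_euler('z',np.pi)
    def f(q):
        pp,R=fk(q,P0); return np.r_[(pp-p)*10,(R.inv()*Rt).as_rotvec()]
    s=least_squares(f,np.clip(q0,lo+1e-4,hi-1e-4),bounds=(lo,hi)); return s.x,np.abs(s.fun).max()
E
python3 - <<'E'
from kin import *
q=np.array(D[2][0])
org=np.array([.4467,-.0019,0])  # near flange edge
def corner(u,z,th):  # TCP for front corner at u,z
    t=np.radians(th); return org+U*u+Z*z-.011*(U*np.cos(t)+Z*np.sin(t))+.013*(U*np.sin(t)-Z*np.cos(t))
for th,u,z in [(20,-.02,.03),(20,-.02,.0095),(20,-.005,.0095),(20,.0,.0095),(20,.04,.0095),(30,.042,.03),(35,.042,.03),(35,.06,.06),(45,.06,.06),(35,.07,.075),(45,.07,.075),(45,.09,.09),(60,.09,.09),(45,.12,.1)]:
    q,e=ik(corner(u,z,th),th,q); print(th,u,z,corner(u,z,th).round(4),q.round(2),'err',round(e,4))
E
```

```text
20 -0.02 0.03 [0.4211 0.0017 0.014 ] [-0.3  -0.13  2.45  0.12  0.48  1.32] err 0.0
20 -0.02 0.0095 [ 0.4211  0.0017 -0.0065] [-0.3  -0.06  2.45  0.14  0.41  1.3 ] err 0.0
20 -0.005 0.0095 [ 4.359e-01 -4.000e-04 -6.500e-03] [-0.29 -0.02  2.41  0.13  0.41  1.31] err 0.0
20 0.0 0.0095 [ 0.4409 -0.0011 -0.0065] [-0.29 -0.01  2.4   0.13  0.41  1.31] err 0.0
20 0.04 0.0095 [ 0.4805 -0.0067 -0.0065] [-0.28  0.09  2.3   0.11  0.41  1.34] err 0.0
30 0.042 0.03 [ 0.4853 -0.0074  0.0132] [-0.29 -0.    2.39  0.31  0.25  1.14] err 0.0
35 0.042 0.03 [ 0.4867 -0.0076  0.013 ] [-0.32 -0.01  2.42  0.67  0.21  0.76] err 0.0325
35 0.06 0.06 [ 0.5046 -0.0101  0.043 ] [-0.29 -0.05  2.39  0.4   0.22  1.06] err 0.0
45 0.06 0.06 [ 0.5075 -0.0106  0.043 ] [-0.34 -0.04  2.47  2.02  0.21 -0.6 ] err 0.0427
35 0.07 0.075 [ 0.5145 -0.0115  0.058 ] [-0.28 -0.07  2.37  0.33  0.26  1.13] err 0.0
45 0.07 0.075 [ 0.5174 -0.012   0.058 ] [-0.35 -0.07  2.45  1.66  0.21 -0.24] err 0.0606
45 0.09 0.09 [ 0.5372 -0.0148  0.073 ] [-0.34 -0.07  2.39  1.29  0.21  0.14] err 0.0647
60 0.09 0.09 [ 0.5415 -0.0154  0.074 ] [-0.31  0.02  2.46  2.78  0.41 -1.32] err 0.0
45 0.12 0.1 [ 0.5669 -0.019   0.083 ] [-0.32 -0.02  2.31  1.06  0.21  0.39] err 0.0612
```

Emit:
arm_command(
  commands=[
    [[-0.0002, 0.003, 0.012], [0, 0, 0], 1],
    [[-0.0002, 0.003, 0.012], [0, 0, 0], 1],
    [[-0.0002, 0.003, 0.012], [0, 0, 0], 1],
    [[-0.0002, 0.003, 0.012], [0, 0, 0], 1],
    [[-0.0002, 0.003, 0.011], [0, 0, 0], 1],
    [[0, 0, 0], [0, 0, 0], 1],
    [[0, 0, 0], [0, 0, 0], 1],
  ],
)

```text
t: 3.33
eef_pos: [0.4281, -0.0005, 0.0014]
eef_rot: [-1.893, 2.183, -0.384]
wrist_force: [-0.0, 0.1, 0.3]
opening: 0.0851
```

```bash
python3 - <<'E'
from h import *
st(); snap('wrist','w3')
E
```

```text
t 3.33 p [ 0.4281 -0.0005  0.0014] q [-0.3   -0.067  2.432  0.128  0.436  1.306] F [-0.04  0.12  0.33] M [-0.    0.1  -0.03]
[[-0.1415 -0.9306  0.3375]
 [-0.9899  0.133  -0.0483]
 [ 0.     -0.341  -0.9401]]
tilt 19.936657374732018 yaw 8.136453312650785
```

View pics/w3.png

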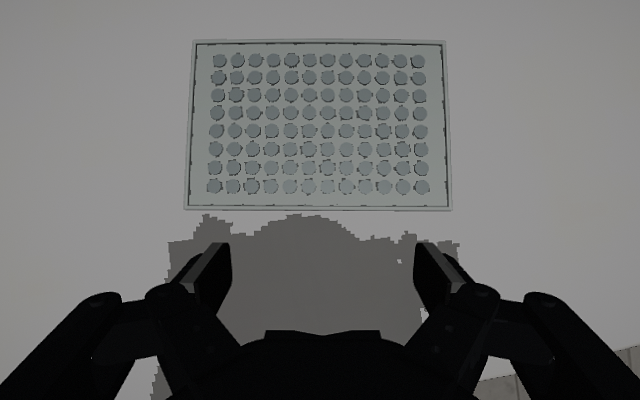

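Emit:
arm_command(
  commands=[
    [[0, 0.0007, 0.0019], [0, 0, 0], 1],
    [[0, 0.0007, 0.0019], [0, 0, 0], 1],
    [[0, 0.0007, 0.0019], [0, 0, 0], 1],
    [[0, 0.0003, 0.0009], [0, 0, 0], 1],
    [[0, 0, 0], [0, 0, 0], 1],
  ],
)

```text
t: 3.8
eef_pos: [0.4266, 0.0, -0.0062]
eef_rot: [-1.892, 2.183, -0.384]
wrist_force: [-0.3, -0.5, 0.2]
opening: 0.0854
```

Emit:
arm_command(
  commands=[
    [[0, 0.0003, 0.0009], [0, 0, 0], 1],
    [[0, 0, 0], [0, 0, 0], 1],
  ],
)

```text
t: 3.97
eef_pos: [0.4267, -0.0, -0.0071]
eef_rot: [-1.892, 2.182, -0.385]
wrist_force: [0.3, 0.3, -0.2]
opening: 0.0854
```

Emit:
arm_command(
  commands=[
    [[0, 0.0003, 0.0009], [0, 0, 0], 1],
    [[0, 0, 0], [0, 0, 0], 1],
  ],
)

```text
t: 4.13
eef_pos: [0.4268, -0.0, -0.0081]
eef_rot: [-1.892, 2.183, -0.384]
wrist_force: [0.0, 0.1, -1.1]
opening: 0.0855
```

Emit:
arm_command(
  commands=[
    [[0, 0.0003, 0.0009], [0, 0, 0], 1],
    [[0, 0, 0], [0, 0, 0], 1],
  ],
)

```text
t: 4.3
eef_pos: [0.4267, -0.0, -0.0091]
eef_rot: [-1.892, 2.183, -0.384]
wrist_force: [-1.0, 0.4, -0.2]
opening: 0.0854
```

Emit:
arm_command(
  commands=[
    [[0, 0.0003, 0.0009], [0, 0, 0], 1],
    [[0, 0, 0], [0, 0, 0], 1],
  ],
)

```text
t: 4.47
eef_pos: [0.427, -0.0, -0.0098]
eef_rot: [-1.892, 2.182, -0.385]
wrist_force: [-1.5, -0.2, 3.6]
opening: 0.0853
```

Emit:
arm_command(
  commands=[
    [[0, -0.0005, -0.0014], [0, 0, 0], 1],
    [[0, -0.0038, 0.0014], [0, 0, 0], 1],
    [[0, -0.0038, 0.0014], [0, 0, 0], 1],
    [[0, -0.0038, 0.0014], [0, 0, 0], 1],
    [[0, -0.0038, 0.0014], [0, 0, 0], 1],
    [[0, -0.0038, 0.0014], [0, 0, 0], 1],
    [[0, -0.0038, 0.0014], [0, 0, 0], 1],
    [[0, -0.0038, 0.0014], [0, 0, 0], 1],
    [[0, 0, 0], [0, 0, 0], 1],
  ],
)

```text
t: 5.22
eef_pos: [0.4559, -0.0043, -0.0083]
eef_rot: [-1.891, 2.182, -0.386]
wrist_force: [-0.1, -0.8, -0.2]
opening: 0.0852
```

```bash
python3 - <<'E'
from h import *
st(); snap('wrist','w4'); snap('scene','s4',(220,150,400,285),4.4)
E
```

```text
t 5.22 p [ 0.4559 -0.0043 -0.0083] q [-0.288  0.035  2.36   0.126  0.403  1.318] F [-0.1  -0.77 -0.17] M [ 0.07  0.15 -0.03]
[[-1.420e-01 -9.300e-01  3.391e-01]
 [-9.899e-01  1.333e-01 -4.880e-02]
 [ 1.000e-04 -3.426e-01 -9.395e-01]]
tilt 20.037563644711025 yaw 8.16217761303906
```

View pics/w4.png

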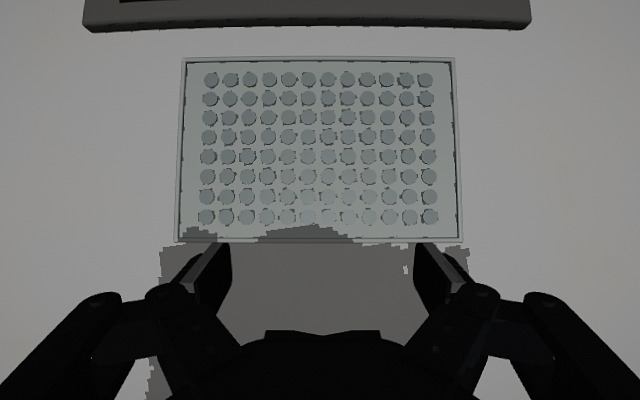

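View pics/s4.png

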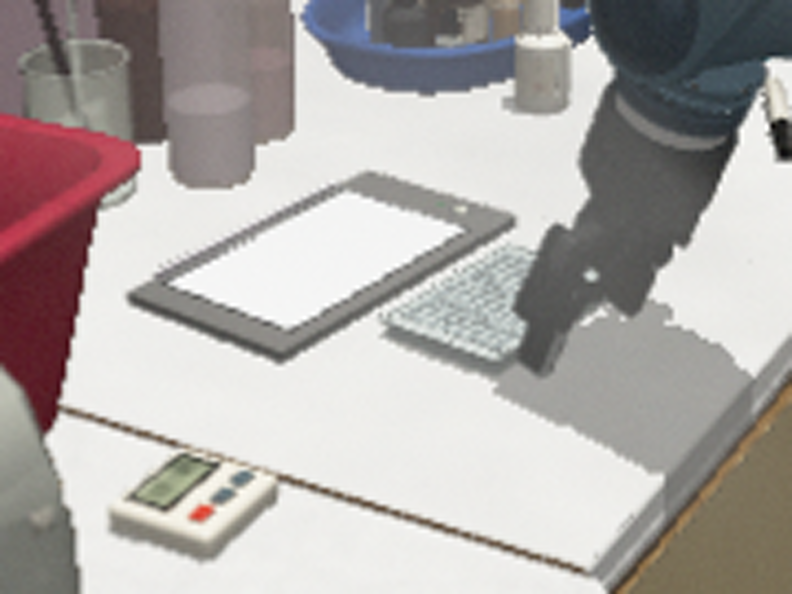

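Emit:
arm_command(
  commands=[
    [[0, -0.0038, 0.0014], [0, 0, 0], 1],
    [[0, -0.0038, 0.0014], [0, 0, 0], 1],
    [[0, -0.0038, 0.0014], [0, 0, 0], 1],
    [[0, -0.0038, 0.0014], [0, 0, 0], 1],
    [[0, -0.0038, 0.0014], [0, 0, 0], 1],
    [[0, -0.0019, 0.0007], [0, 0, 0], 1],
    [[0, -0.0019, 0.0007], [0, 0, 0], 1],
    [[0, 0, 0], [0, 0, 0], 1],
  ],
)

```text
t: 5.98
eef_pos: [0.4795, -0.0076, -0.0085]
eef_rot: [-1.892, 2.182, -0.385]
wrist_force: [-0.3, -0.2, 0.6]
opening: 0.0853
```

Emit:
arm_command(
  commands=[
    [[0, -0.0019, 0.0007], [0, 0, 0], 1],
    [[0, 0, 0], [0, 0, 0], 1],
  ],
)

```text
t: 6.15
eef_pos: [0.4812, -0.0078, -0.0086]
eef_rot: [-1.892, 2.182, -0.385]
wrist_force: [0.1, 0.0, -0.2]
opening: 0.0853
```

Emit:
arm_command(
  commands=[
    [[0, -0.0019, 0.0007], [0, 0, 0], 1],
    [[0, 0, 0], [0, 0, 0], 1],
  ],
)

```text
t: 6.32
eef_pos: [0.4829, -0.0081, -0.0088]
eef_rot: [-1.892, 2.183, -0.384]
wrist_force: [-0.7, -0.7, -0.8]
opening: 0.0853
```

```bash
python3 - <<'E'
from h import *
st(); snap('wrist','w5'); snap('scene','s5',(220,150,400,285),4.4)
E
```

```text
t 6.32 p [ 0.4829 -0.0081 -0.0088] q [-0.277  0.098  2.293  0.116  0.408  1.338] F [-0.7  -0.69 -0.83] M [0.02 0.3  0.03]
[[-0.1417 -0.9305  0.3378]
 [-0.9899  0.1332 -0.0484]
 [ 0.     -0.3413 -0.94  ]]
tilt 19.9558923903262 yaw 8.146466511337769
```

View pics/w5.png

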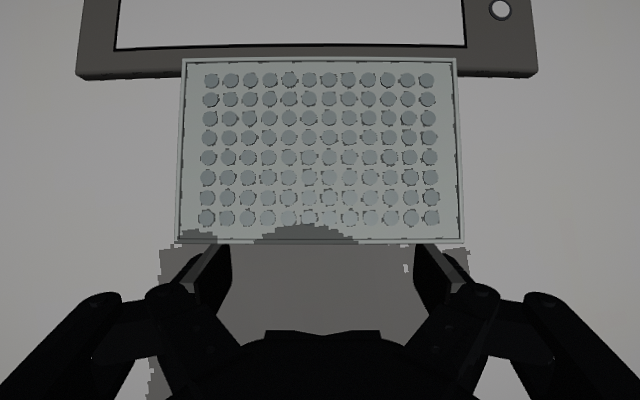

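View pics/s5.png

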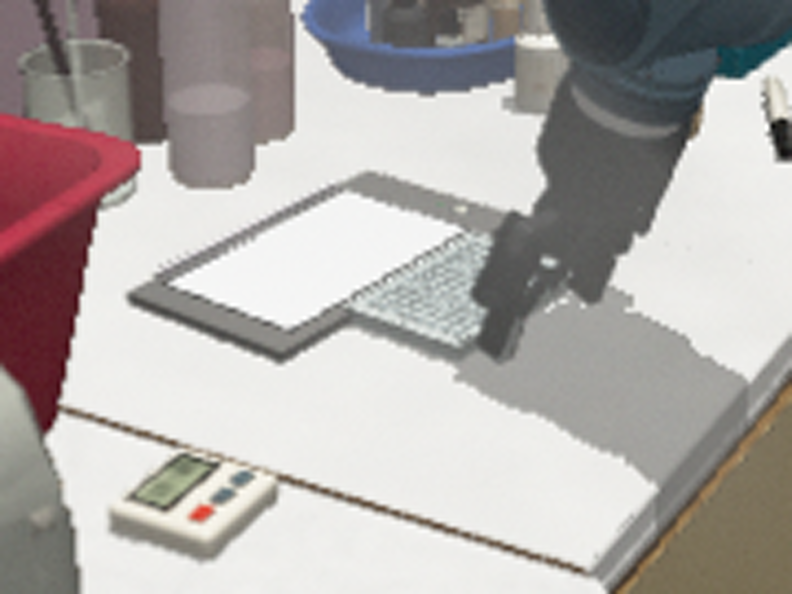

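```bash
python3 - <<'E'
from h import *
U=np.array([.9899,-.142,0])
for z1,z2 in((.0144,.010),(.0144,.009)):
    a=pix2w('wrist',[(183,58),(456,58),(178,242),(463,243)],z1); b=pix2w('wrist',[(80,76),(536,76)],z2)
    print(a@U,b@U, np.linalg.norm(a[1]-a[0]))
E
```

```text
[0.56900605 0.56905539 0.48435514 0.48398207] [0.56410518 0.56365441] 0.12707046238929198
[0.56900605 0.56905539 0.48435514 0.48398207] [0.56461016 0.56415614] 0.12707046238929198
```

Emit:
arm_command(
  commands=[
    [[0, -0.0012, 0.0], [0, 0, 0], 1],
    [[0, 0, 0], [0, 0, 0], 1],
  ],
)

```text
t: 6.58
eef_pos: [0.4831, -0.008, -0.0088]
eef_rot: [-1.893, 2.183, -0.382]
wrist_force: [-4.3, -0.8, 1.4]
opening: 0.0854
```

Emit:
arm_command(
  commands=[
    [[0, -0.001, 0.0003], [0, 0, 0], 1],
    [[0, 0, 0], [0, 0, 0], 1],
  ],
)

```text
t: 6.75
eef_pos: [0.4834, -0.0079, -0.0092]
eef_rot: [-1.894, 2.184, -0.38]
wrist_force: [-5.5, -0.6, 1.2]
opening: 0.0856
```

```bash
python3 - <<'E'
from h import *
st(); snap('wrist','w6')
U=np.array([.9899,-.142,0])
E
```

```text
t 6.75 p [ 0.4834 -0.0079 -0.0092] q [-0.276  0.102  2.289  0.114  0.411  1.339] F [-5.5  -0.6   1.19] M [-0.05  0.91 -0.04]
[[-1.414e-01 -9.317e-01  3.346e-01]
 [-9.900e-01  1.332e-01 -4.740e-02]
 [-4.000e-04 -3.380e-01 -9.412e-01]]
tilt 19.754366027971706 yaw 8.127208311919702
```

View pics/w6.png

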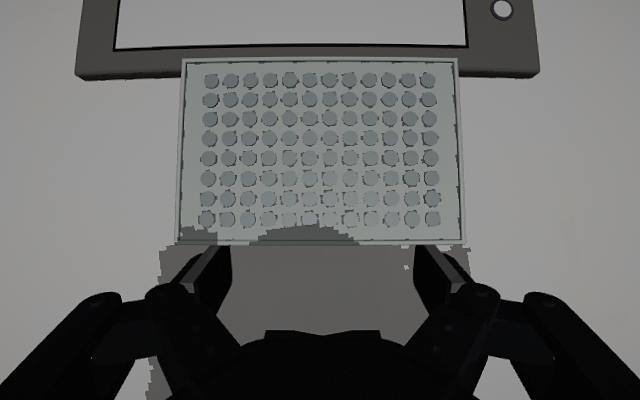

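```bash
cat > plan.py <<'E'
import numpy as np
k1,k2=11.,14.2
def tcp(c,th):
    t=np.radians(th); z=np.array([np.sin(t),-np.cos(t)]); f=np.array([np.cos(t),np.sin(t)])
    return np.array(c)-k1*f+k2*z
def rows(keys):  # keys: list of (cu,cz,theta) mm,deg
    out=[]
    for (a,b,t0),(c,d,t1) in zip(keys,keys[1:]):
        dp=tcp((c,d),t1)-tcp((a,b),t0); t=np.radians(t0)
        f=np.array([np.cos(t),np.sin(t)]); z=np.array([np.sin(t),-np.cos(t)])
        out.append([[0,round(-(dp@f)/1000,4),round((dp@z)/1000,4)],[round(np.radians(t1-t0),4),0,0],1])
    return out
def circ(phi,r,h=10.5): p=np.radians(phi); return (-r*np.cos(p),h+r*np.sin(p))
E
python3 - <<'E'
from plan import *
import json
k=[(-75.7,7.9,20),(-75.7,10.5,20.5)]
for phi in np.arange(2,31,2): k.append((*circ(phi,75.7),min(30,21+phi*.4)))
print(len(k)-1); print(json.dumps(rows(k)))
E
```

```text
16
[[[0, -0.001, -0.0023], [0.0087, 0, 0], 1], [[0, -0.0013, -0.0022], [0.0227, 0, 0], 1], [[0, -0.0013, -0.0022], [0.014, 0, 0], 1], [[0, -0.0014, -0.0022], [0.014, 0, 0], 1], [[0, -0.0015, -0.0021], [0.014, 0, 0], 1], [[0, -0.0016, -0.0021], [0.014, 0, 0], 1], [[0, -0.0018, -0.002], [0.014, 0, 0], 1], [[0, -0.0019, -0.0019], [0.014, 0, 0], 1], [[0, -0.002, -0.0018], [0.014, 0, 0], 1], [[0, -0.002, -0.0017], [0.014, 0, 0], 1], [[0, -0.0021, -0.0016], [0.014, 0, 0], 1], [[0, -0.0022, -0.0015], [0.014, 0, 0], 1], [[0, -0.0022, -0.0016], [0.0035, 0, 0], 1], [[0, -0.0022, -0.0015], [0.0, 0, 0], 1], [[0, -0.0022, -0.0014], [0.0, 0, 0], 1], [[0, -0.0023, -0.0014], [0.0, 0, 0], 1]]
```

Emit:
arm_command(
  commands=[
    [[0, -0.001, -0.0023], [0.0087, 0, 0], 1],
    [[0, -0.0013, -0.0022], [0.0227, 0, 0], 1],
    [[0, -0.0013, -0.0022], [0.014, 0, 0], 1],
    [[0, -0.0014, -0.0022], [0.014, 0, 0], 1],
    [[0, -0.0015, -0.0021], [0.014, 0, 0], 1],
    [[0, -0.0016, -0.0021], [0.014, 0, 0], 1],
  ],
)

```text
t: 7.3
eef_pos: [0.4875, -0.0086, 0.0071]
eef_rot: [-1.846, 2.129, -0.472]
wrist_force: [-5.1, 1.8, 0.4]
opening: 0.0853
```

```bash
python3 - <<'E'
from h import *
st(); snap('wrist','w7'); snap('scene','s7',(250,170,370,260),6)
E
```

```text
t 7.3 p [ 0.4875 -0.0086  0.0071] q [-0.283  0.04   2.334  0.179  0.339  1.274] F [-5.13  1.78  0.39] M [0.2  0.74 0.15]
[[-1.416e-01 -8.969e-01  4.188e-01]
 [-9.899e-01  1.284e-01 -5.980e-02]
 [-1.000e-04 -4.231e-01 -9.061e-01]]
tilt 25.030278503260316 yaw 8.142819755969438
```

View pics/w7.png

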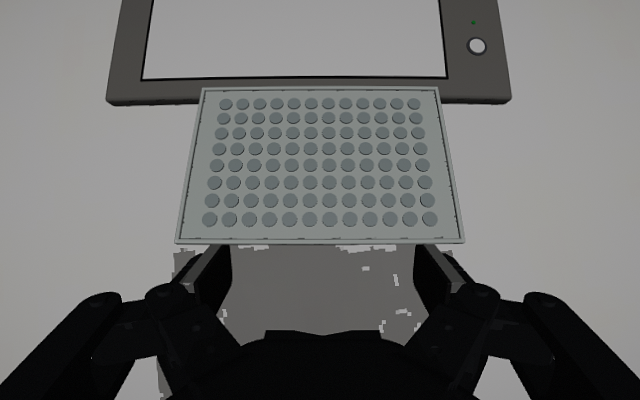

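View pics/s7.png

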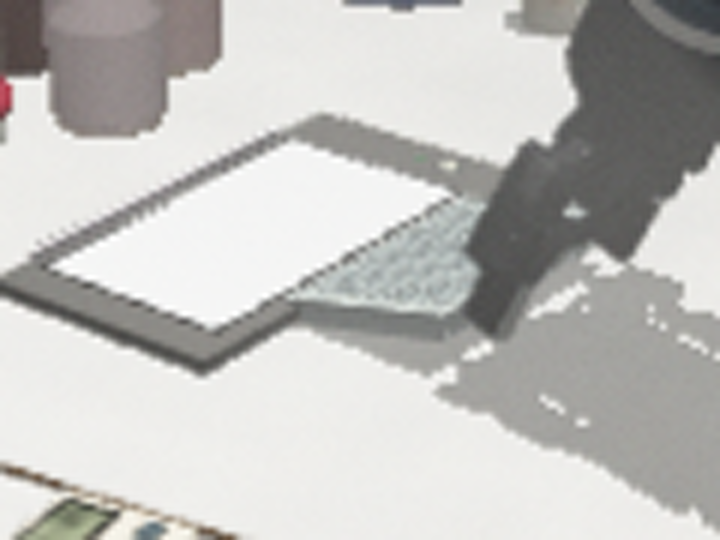

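Emit:
arm_command(
  commands=[
    [[0, -0.0018, -0.002], [0.014, 0, 0], 1],
    [[0, -0.0019, -0.0019], [0.014, 0, 0], 1],
    [[0, -0.002, -0.0018], [0.014, 0, 0], 1],
    [[0, -0.002, -0.0017], [0.014, 0, 0], 1],
    [[0, -0.0021, -0.0016], [0.014, 0, 0], 1],
    [[0, -0.0022, -0.0015], [0.014, 0, 0], 1],
  ],
)

```text
t: 7.9
eef_pos: [0.4945, -0.01, 0.0227]
eef_rot: [-1.798, 2.075, -0.556]
wrist_force: [0.8, 0.4, -0.9]
opening: 0.085
```

```bash
python3 - <<'E'
from h import *
st(); snap('wrist','w8'); snap('scene','s8',(250,170,370,260),6)
E
```

```text
t 7.9 p [ 0.4945 -0.01    0.0227] q [-0.288 -0.006  2.366  0.271  0.272  1.183] F [ 0.76  0.36 -0.93] M [-0.    0.24  0.02]
[[-1.423e-01 -8.573e-01  4.947e-01]
 [-9.898e-01  1.231e-01 -7.140e-02]
 [ 3.000e-04 -4.998e-01 -8.661e-01]]
tilt 29.989331177515254 yaw 8.182556977489295
```

View pics/w8.png

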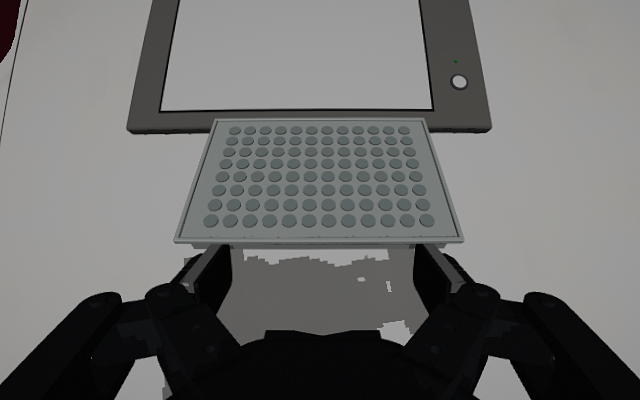

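View pics/s8.png

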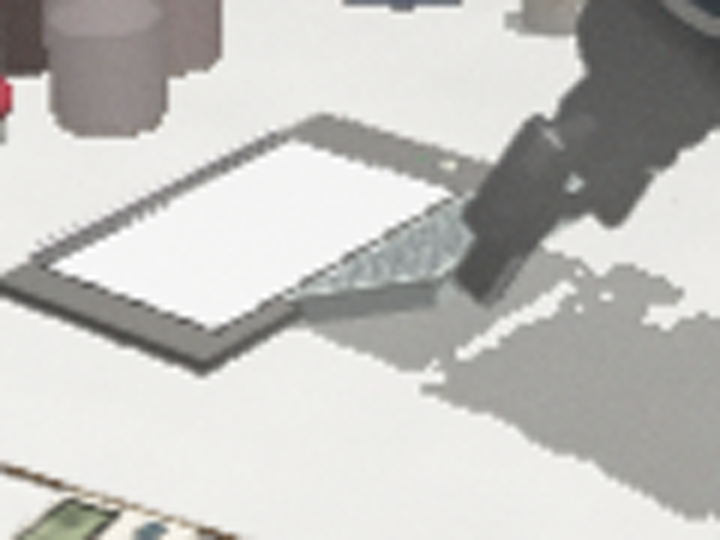

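```bash
python3 - <<'E'
from plan import *
import json
k=[(*circ(22,75.7),29.8)]
for i,phi in enumerate(np.arange(24,111,2.)): k.append((*circ(phi,75.7-min(2,.4*(i+1))),min(31.,30+phi*.0)))
r=rows(k)
for i in range(0,len(r),7): print(24+2*i,json.dumps(r[i:i+7]))
E
```

```text
24 [[[0, -0.0024, -0.0012], [0.0035, 0, 0], 1], [[0, -0.0024, -0.0012], [0.0, 0, 0], 1], [[0, -0.0024, -0.0011], [0.0, 0, 0], 1], [[0, -0.0024, -0.001], [0.0, 0, 0], 1], [[0, -0.0024, -0.0009], [0.0, 0, 0], 1], [[0, -0.0023, -0.0012], [0.0, 0, 0], 1], [[0, -0.0023, -0.0011], [0.0, 0, 0], 1]]
38 [[[0, -0.0024, -0.001], [0.0, 0, 0], 1], [[0, -0.0024, -0.0009], [0.0, 0, 0], 1], [[0, -0.0024, -0.0008], [0.0, 0, 0], 1], [[0, -0.0025, -0.0008], [0.0, 0, 0], 1], [[0, -0.0025, -0.0007], [0.0, 0, 0], 1], [[0, -0.0025, -0.0006], [0.0, 0, 0], 1], [[0, -0.0025, -0.0005], [0.0, 0, 0], 1]]
52 [[[0, -0.0025, -0.0004], [0.0, 0, 0], 1], [[0, -0.0026, -0.0003], [0.0, 0, 0], 1], [[0, -0.0026, -0.0002], [0.0, 0, 0], 1], [[0, -0.0026, -0.0001], [0.0, 0, 0], 1], [[0, -0.0026, -0.0], [0.0, 0, 0], 1], [[0, -0.0026, 0.0], [0.0, 0, 0], 1], [[0, -0.0026, 0.0001], [0.0, 0, 0], 1]]
66 [[[0, -0.0026, 0.0002], [0.0, 0, 0], 1], [[0, -0.0026, 0.0003], [0.0, 0, 0], 1], [[0, -0.0025, 0.0004], [0.0, 0, 0], 1], [[0, -0.0025, 0.0005], [0.0, 0, 0], 1], [[0, -0.0025, 0.0006], [0.0, 0, 0], 1], [[0, -0.0025, 0.0007], [0.0, 0, 0], 1], [[0, -0.0025, 0.0008], [0.0, 0, 0], 1]]
80 [[[0, -0.0024, 0.0008], [0.0, 0, 0], 1], [[0, -0.0024, 0.0009], [0.0, 0, 0], 1], [[0, -0.0024, 0.001], [0.0, 0, 0], 1], [[0, -0.0023, 0.0011], [0.0, 0, 0], 1], [[0, -0.0023, 0.0012], [0.0, 0, 0], 1], [[0, -0.0022, 0.0012], [0.0, 0, 0], 1], [[0, -0.0022, 0.0013], [0.0, 0, 0], 1]]
94 [[[0, -0.0022, 0.0014], [0.0, 0, 0], 1], [[0, -0.0021, 0.0015], [0.0, 0, 0], 1], [[0, -0.0021, 0.0015], [0.0, 0, 0], 1], [[0, -0.002, 0.0016], [0.0, 0, 0], 1], [[0, -0.0019, 0.0017], [0.0, 0, 0], 1], [[0, -0.0019, 0.0018], [0.0, 0, 0], 1], [[0, -0.0018, 0.0018], [0.0, 0, 0], 1]]
108 [[[0, -0.0018, 0.0019], [0.0, 0, 0], 1], [[0, -0.0017, 0.0019], [0.0, 0, 0], 1]]
```

Emit:
arm_command(
  commands=[
    [[0, -0.0024, -0.0012], [0.0035, 0, 0], 1],
    [[0, -0.0024, -0.0012], [0.0, 0, 0], 1],
    [[0, -0.0024, -0.0011], [0.0, 0, 0], 1],
    [[0, -0.0024, -0.001], [0.0, 0, 0], 1],
    [[0, -0.0024, -0.0009], [0.0, 0, 0], 1],
    [[0, -0.0023, -0.0012], [0.0, 0, 0], 1],
    [[0, -0.0023, -0.0011], [0.0, 0, 0], 1],
  ],
)

```text
t: 8.58
eef_pos: [0.5033, -0.0108, 0.0365]
eef_rot: [-1.799, 2.075, -0.554]
wrist_force: [-6.3, -0.8, 2.8]
opening: 0.0851
```

```bash
python3 - <<'E'
from h import *
st(); snap('wrist','w9'); snap('scene','s9',(250,170,370,260),6)
E
```

```text
t 8.58 p [ 0.5033 -0.0108  0.0365] q [-0.284 -0.024  2.345  0.233  0.311  1.225] F [-6.26 -0.75  2.81] M [ 0.04  0.76 -0.1 ]
[[-1.415e-01 -8.582e-01  4.934e-01]
 [-9.899e-01  1.228e-01 -7.040e-02]
 [-2.000e-04 -4.984e-01 -8.669e-01]]
tilt 29.895137065528363 yaw 8.137020116693597
```

View pics/w9.png

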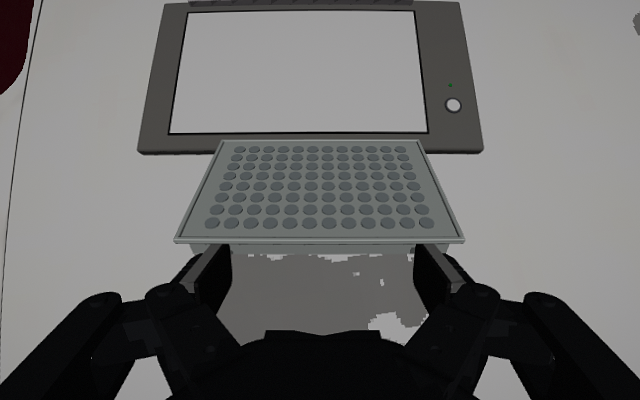

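View pics/s9.png

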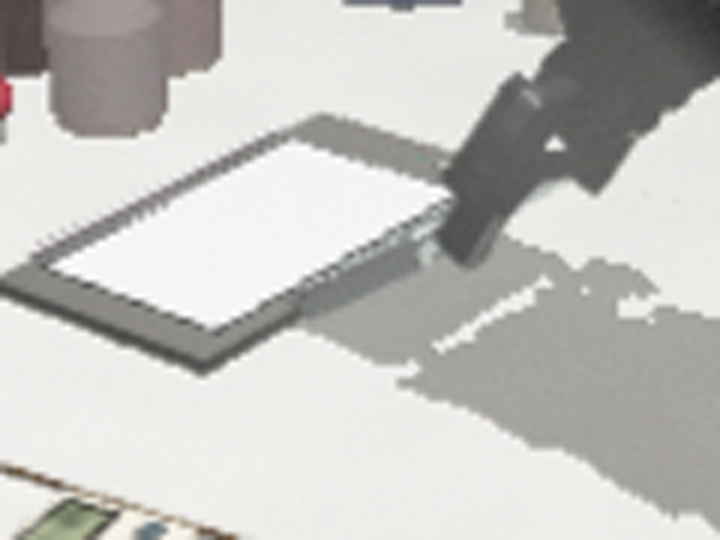

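Lip stays seated on both tips, far flange on the pad edge (rows 140–152); plate at about 35–40°. Continue.

Emit:
arm_command(
  commands=[
    [[0, -0.0024, -0.001], [0.0, 0, 0], 1],
    [[0, -0.0024, -0.0009], [0.0, 0, 0], 1],
    [[0, -0.0024, -0.0008], [0.0, 0, 0], 1],
    [[0, -0.0025, -0.0008], [0.0, 0, 0], 1],
    [[0, -0.0025, -0.0007], [0.0, 0, 0], 1],
    [[0, -0.0025, -0.0006], [0.0, 0, 0], 1],
    [[0, -0.0025, -0.0005], [0.0, 0, 0], 1],
  ],
)

```text
t: 9.27
eef_pos: [0.5147, -0.0123, 0.0496]
eef_rot: [-1.801, 2.076, -0.552]
wrist_force: [-20.6, 0.3, 18.4]
opening: 0.0856
```

```bash
python3 - <<'E'
from h import *
st(); snap('wrist','w10'); snap('scene','s10',(250,170,370,260),6)
E
```

```text
t 9.27 p [ 0.5147 -0.0123  0.0496] q [-0.279 -0.031  2.317  0.203  0.347  1.26 ] F [-20.63   0.34  18.41] M [-0.12  1.44 -0.18]
[[-1.409e-01 -8.592e-01  4.919e-01]
 [-9.900e-01  1.225e-01 -6.970e-02]
 [-4.000e-04 -4.968e-01 -8.678e-01]]
tilt 29.79180405904126 yaw 8.100895237445862
```

View pics/w10.png

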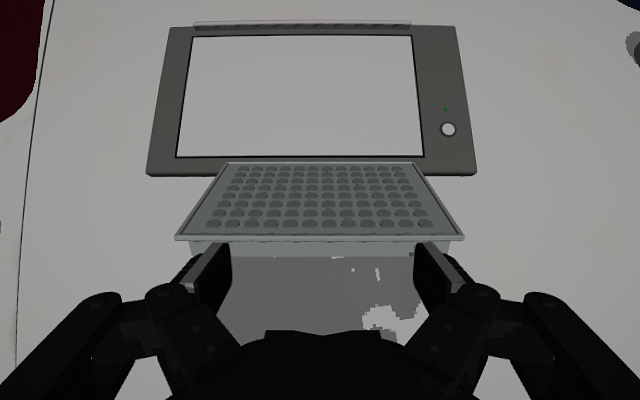

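View pics/s10.png

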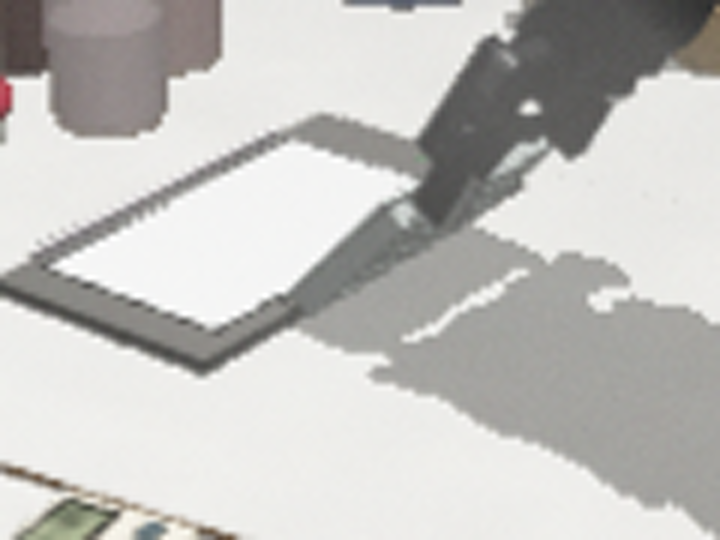

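```bash
python3 - <<'E'
from plan import *
import json
k=[(*circ(50,73.7),30)]
for i,phi in enumerate(np.arange(51.5,111,2.)): k.append((*circ(phi,73.7+min(2.2,1.1*(i+1))),30))
r=rows(k)
for i in range(0,len(r),7): print(51.5+2*i,json.dumps(r[i:i+7]))
E
```

```text
51.5 [[[0, -0.0017, -0.0014], [0.0, 0, 0], 1], [[0, -0.0025, -0.0014], [0.0, 0, 0], 1], [[0, -0.0026, -0.0003], [0.0, 0, 0], 1], [[0, -0.0026, -0.0002], [0.0, 0, 0], 1], [[0, -0.0026, -0.0001], [0.0, 0, 0], 1], [[0, -0.0026, 0.0], [0.0, 0, 0], 1], [[0, -0.0026, 0.0001], [0.0, 0, 0], 1]]
65.5 [[[0, -0.0026, 0.0002], [0.0, 0, 0], 1], [[0, -0.0026, 0.0003], [0.0, 0, 0], 1], [[0, -0.0026, 0.0004], [0.0, 0, 0], 1], [[0, -0.0026, 0.0005], [0.0, 0, 0], 1], [[0, -0.0026, 0.0006], [0.0, 0, 0], 1], [[0, -0.0026, 0.0007], [0.0, 0, 0], 1], [[0, -0.0025, 0.0008], [0.0, 0, 0], 1]]
79.5 [[[0, -0.0025, 0.0008], [0.0, 0, 0], 1], [[0, -0.0025, 0.0009], [0.0, 0, 0], 1], [[0, -0.0024, 0.001], [0.0, 0, 0], 1], [[0, -0.0024, 0.0011], [0.0, 0, 0], 1], [[0, -0.0024, 0.0012], [0.0, 0, 0], 1], [[0, -0.0023, 0.0013], [0.0, 0, 0], 1], [[0, -0.0023, 0.0013], [0.0, 0, 0], 1]]
93.5 [[[0, -0.0022, 0.0014], [0.0, 0, 0], 1], [[0, -0.0022, 0.0015], [0.0, 0, 0], 1], [[0, -0.0021, 0.0016], [0.0, 0, 0], 1], [[0, -0.0021, 0.0016], [0.0, 0, 0], 1], [[0, -0.002, 0.0017], [0.0, 0, 0], 1], [[0, -0.002, 0.0018], [0.0, 0, 0], 1], [[0, -0.0019, 0.0019], [0.0, 0, 0], 1]]
107.5 [[[0, -0.0018, 0.0019], [0.0, 0, 0], 1], [[0, -0.0018, 0.002], [0.0, 0, 0], 1]]
```

Emit:
arm_command(
  commands=[
    [[0, -0.0017, -0.0014], [0.0, 0, 0], 1],
    [[0, -0.0025, -0.0014], [0.0, 0, 0], 1],
    [[0, -0.0026, -0.0003], [0.0, 0, 0], 1],
    [[0, -0.0026, -0.0002], [0.0, 0, 0], 1],
  ],
)

```text
t: 9.7
eef_pos: [0.5231, -0.0139, 0.0581]
eef_rot: [-1.797, 2.074, -0.557]
wrist_force: [0.4, 0.6, -0.1]
opening: 0.0853
```

```bash
python3 - <<'E'
from h import *
st(); snap('wrist','w11'); snap('scene','s11',(250,170,370,260),6)
E
```

```text
t 9.7 p [ 0.5231 -0.0139  0.0581] q [-0.277 -0.033  2.298  0.191  0.361  1.276] F [ 0.45  0.61 -0.09] M [0.05 0.29 0.01]
[[-1.421e-01 -8.567e-01  4.958e-01]
 [-9.898e-01  1.230e-01 -7.120e-02]
 [ 1.000e-04 -5.009e-01 -8.655e-01]]
tilt 30.06220777614878 yaw 8.171104622655516
```

View pics/w11.png

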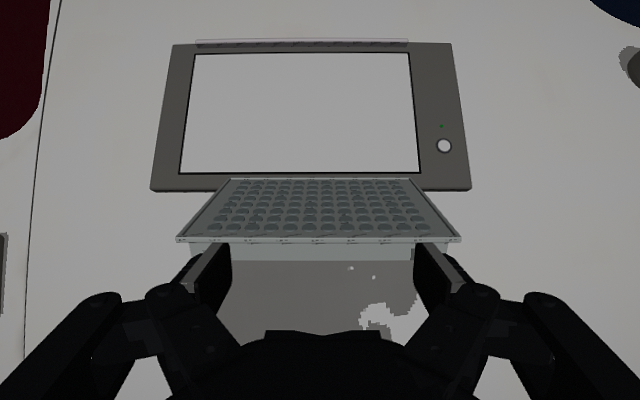

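View pics/s11.png

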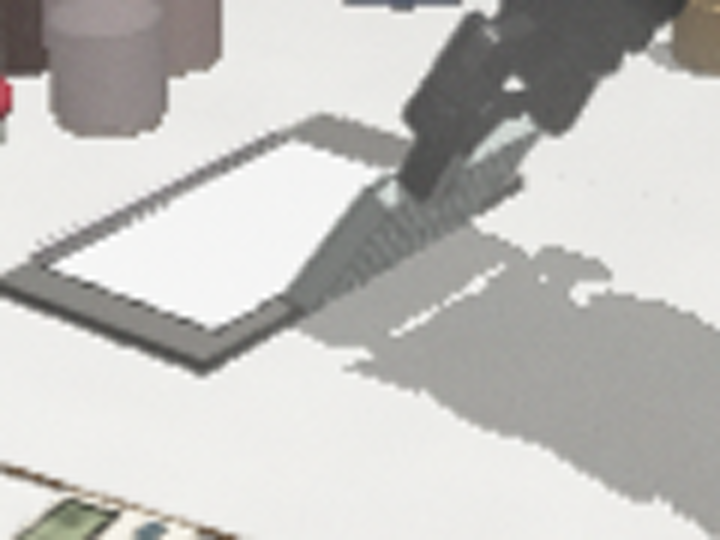

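Emit:
arm_command(
  commands=[
    [[0, -0.0026, 0.0001], [0.0, 0, 0], 1],
    [[0, -0.0026, 0.0002], [0.0, 0, 0], 1],
    [[0, -0.0026, 0.0003], [0.0, 0, 0], 1],
    [[0, -0.0026, 0.0003], [0.0, 0, 0], 1],
    [[0, -0.0026, 0.0004], [0.0, 0, 0], 1],
  ],
)

```text
t: 10.22
eef_pos: [0.536, -0.0157, 0.0652]
eef_rot: [-1.797, 2.072, -0.56]
wrist_force: [-12.5, 1.0, 20.2]
opening: 0.0853
```

```bash
python3 - <<'E'
from h import *
st(); snap('wrist','w12'); snap('scene','s12',(250,170,370,260),6)
E
```

```text
t 10.22 p [ 0.536  -0.0157  0.0652] q [-0.273 -0.019  2.268  0.179  0.375  1.291] F [-12.46   0.98  20.22] M [0.26 0.32 0.11]
[[-1.415e-01 -8.555e-01  4.981e-01]
 [-9.899e-01  1.221e-01 -7.150e-02]
 [ 4.000e-04 -5.032e-01 -8.642e-01]]
tilt 30.21382119611973 yaw 8.135354638205168
```

View pics/w12.png

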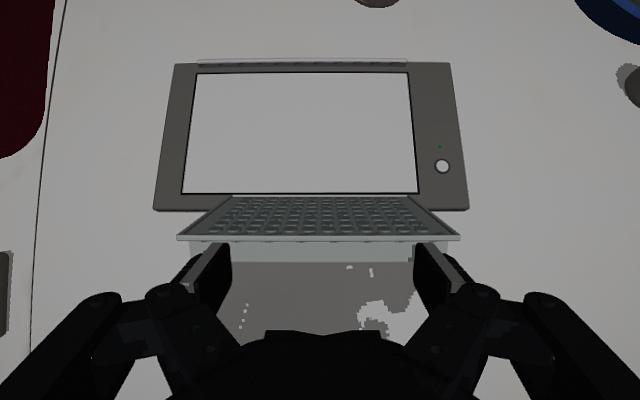

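View pics/s12.png

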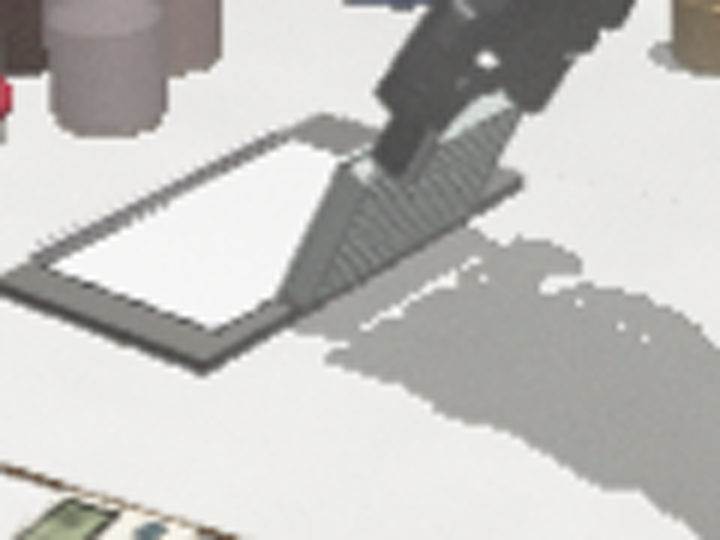

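```bash
python3 - <<'E'
from plan import *
import json
k=[(*circ(67.5,75.9),30)]
for i,phi in enumerate(np.arange(69,111,2.)): k.append((*circ(phi,75.9+min(3.2,1.6*(i+1))),30))
r=rows(k)
for i in range(0,len(r),7): print(69+2*i,json.dumps(r[i:i+7]))
E
```

```text
69 [[[0, -0.0022, -0.0013], [0.0, 0, 0], 1], [[0, -0.003, -0.0011], [0.0, 0, 0], 1], [[0, -0.0027, 0.0006], [0.0, 0, 0], 1], [[0, -0.0027, 0.0007], [0.0, 0, 0], 1], [[0, -0.0027, 0.0008], [0.0, 0, 0], 1], [[0, -0.0026, 0.0009], [0.0, 0, 0], 1], [[0, -0.0026, 0.0009], [0.0, 0, 0], 1]]
83 [[[0, -0.0026, 0.001], [0.0, 0, 0], 1], [[0, -0.0025, 0.0011], [0.0, 0, 0], 1], [[0, -0.0025, 0.0012], [0.0, 0, 0], 1], [[0, -0.0024, 0.0013], [0.0, 0, 0], 1], [[0, -0.0024, 0.0014], [0.0, 0, 0], 1], [[0, -0.0023, 0.0015], [0.0, 0, 0], 1], [[0, -0.0023, 0.0015], [0.0, 0, 0], 1]]
97 [[[0, -0.0022, 0.0016], [0.0, 0, 0], 1], [[0, -0.0022, 0.0017], [0.0, 0, 0], 1], [[0, -0.0021, 0.0018], [0.0, 0, 0], 1], [[0, -0.0021, 0.0018], [0.0, 0, 0], 1], [[0, -0.002, 0.0019], [0.0, 0, 0], 1], [[0, -0.0019, 0.002], [0.0, 0, 0], 1], [[0, -0.0018, 0.0021], [0.0, 0, 0], 1]]
```

Emit:
arm_command(
  commands=[
    [[0, -0.0022, -0.0013], [0.0, 0, 0], 1],
    [[0, -0.003, -0.0011], [0.0, 0, 0], 1],
    [[0, -0.0027, 0.0006], [0.0, 0, 0], 1],
    [[0, -0.0027, 0.0007], [0.0, 0, 0], 1],
  ],
)

```text
t: 10.65
eef_pos: [0.5436, -0.0168, 0.07]
eef_rot: [-1.797, 2.073, -0.557]
wrist_force: [-8.7, 2.2, 15.2]
opening: 0.0854
```

```bash
python3 - <<'E'
from h import *
st(); snap('wrist','w13'); snap('scene','s13',(250,170,370,260),6)
E
```

```text
t 10.65 p [ 0.5436 -0.0168  0.07  ] q [-0.27  -0.011  2.247  0.169  0.388  1.304] F [-8.71  2.17 15.19] M [0.15 0.21 0.07]
[[-1.420e-01 -8.565e-01  4.962e-01]
 [-9.899e-01  1.228e-01 -7.120e-02]
 [ 1.000e-04 -5.013e-01 -8.653e-01]]
tilt 30.089176249099285 yaw 8.16249296284771
```

View pics/w13.png

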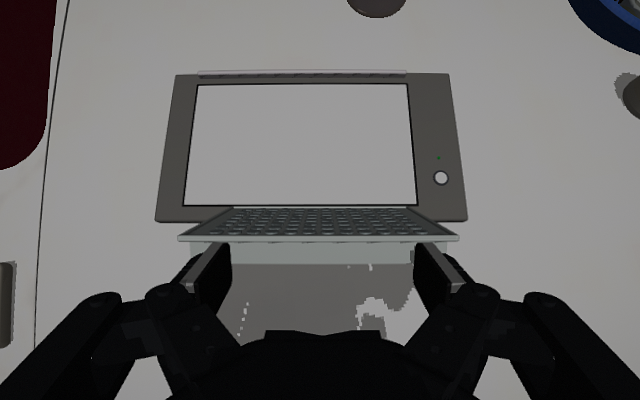

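View pics/s13.png

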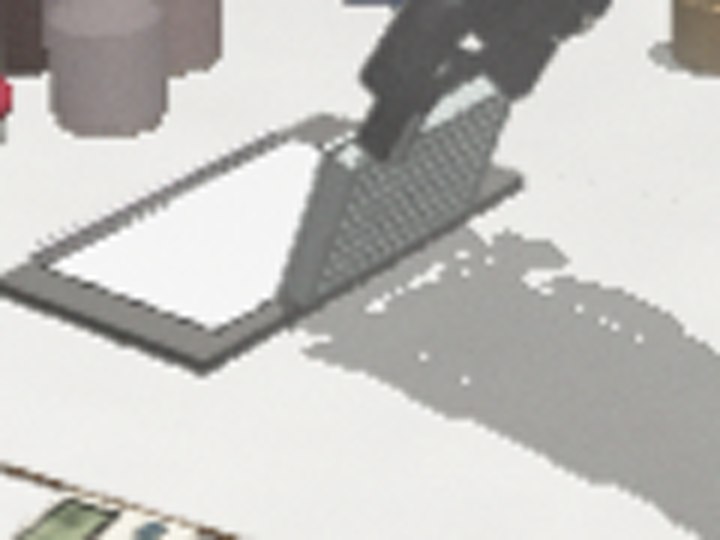

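Emit:
arm_command(
  commands=[
    [[0, -0.0025, -0.0003], [0.0, 0, 0], 1],
    [[0, -0.0027, 0.0006], [0.0, 0, 0], 1],
    [[0, -0.0027, 0.0008], [0.0, 0, 0], 1],
    [[0, -0.0026, 0.0009], [0.0, 0, 0], 1],
    [[0, -0.0026, 0.001], [0.0, 0, 0], 1],
  ],
)

```text
t: 11.17
eef_pos: [0.5589, -0.0191, 0.0766]
eef_rot: [-1.794, 2.07, -0.564]
wrist_force: [-4.4, 2.4, 17.1]
opening: 0.0851
```

```bash
python3 - <<'E'
from h import *
st(); snap('wrist','w14'); snap('scene','s14',(250,170,370,260),6)
E
```

```text
t 11.17 p [ 0.5589 -0.0191  0.0766] q [-0.266  0.01   2.212  0.161  0.396  1.316] F [-4.38  2.44 17.09] M [ 0.4  -0.46  0.21]
[[-1.423e-01 -8.533e-01  5.016e-01]
 [-9.898e-01  1.225e-01 -7.250e-02]
 [ 4.000e-04 -5.068e-01 -8.621e-01]]
tilt 30.452692278501043 yaw 8.182632974836455
```

View pics/w14.png

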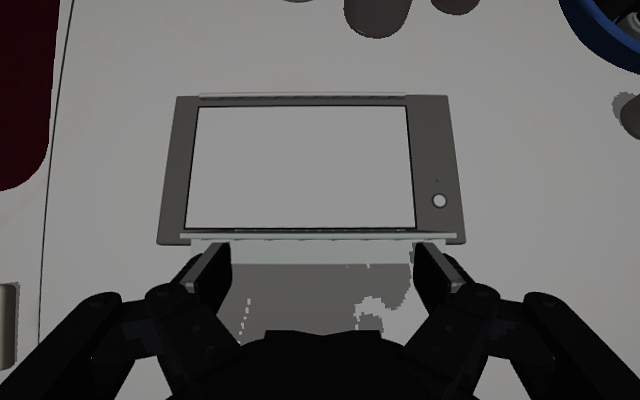

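View pics/s14.png

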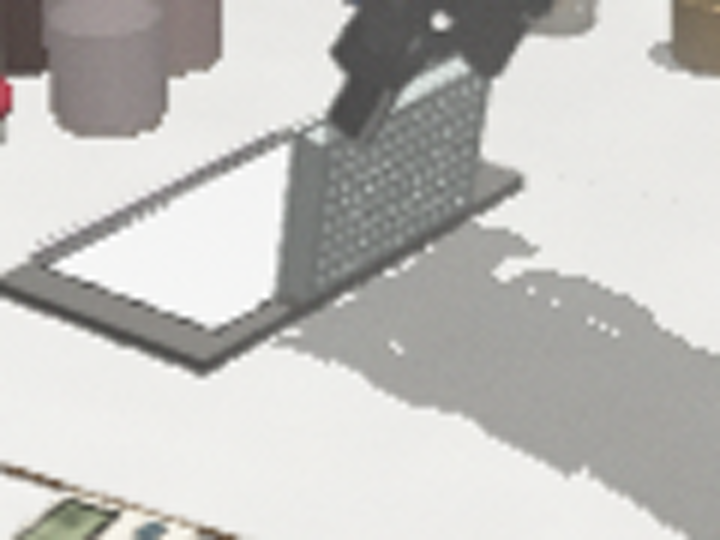

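Emit:
arm_command(
  commands=[
    [[0, -0.0027, -0.0007], [0.0, 0, 0], 1],
    [[0, -0.0026, 0.0013], [0.0, 0, 0], 1],
    [[0, -0.0026, 0.0015], [0.0, 0, 0], 1],
    [[0, -0.0026, 0.0015], [0.0, 0, 0], 1],
    [[0, -0.0026, 0.0015], [0.0, 0, 0], 1],
  ],
)

```text
t: 11.68
eef_pos: [0.5741, -0.0213, 0.0801]
eef_rot: [-1.792, 2.068, -0.567]
wrist_force: [-1.5, 4.5, 17.7]
opening: 0.0856
```

```bash
python3 - <<'E'
from h import *
st(); snap('wrist','w15'); snap('scene','s15',(250,170,370,260),6)
E
```

```text
t 11.68 p [ 0.5741 -0.0213  0.0801] q [-0.261  0.038  2.176  0.154  0.399  1.326] F [-1.46  4.49 17.72] M [ 0.46 -0.9   0.35]
[[-1.425e-01 -8.514e-01  5.047e-01]
 [-9.898e-01  1.223e-01 -7.320e-02]
 [ 6.000e-04 -5.100e-01 -8.602e-01]]
tilt 30.664374390381912 yaw 8.194209438056413
```

View pics/w15.png

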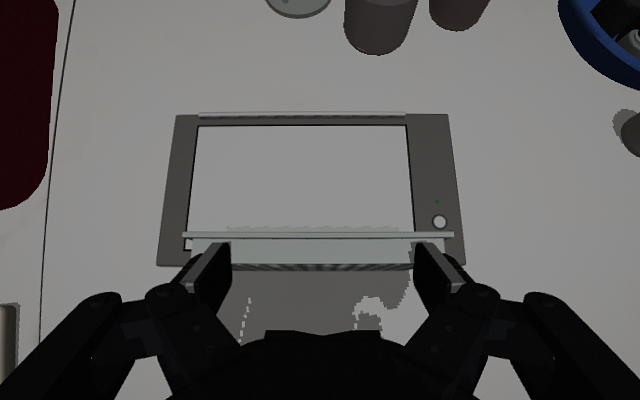

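View pics/s15.png

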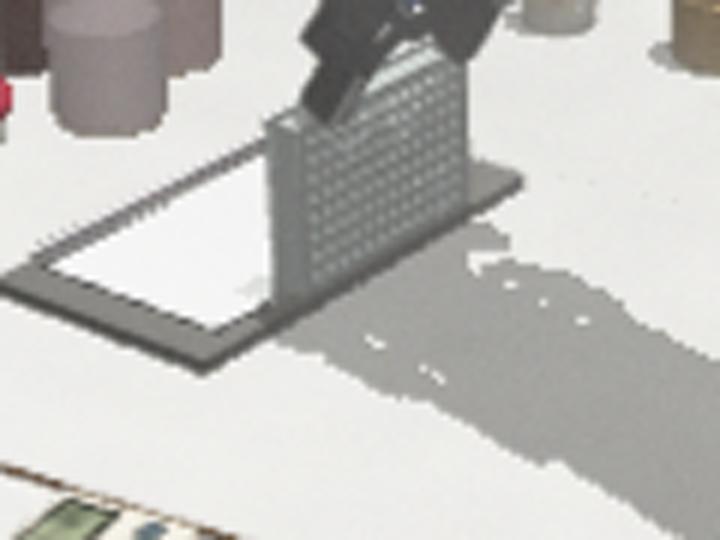

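Emit:
arm_command(
  commands=[
    [[0, -0.002, -0.0012], [0.0, 0, 0], 1],
    [[0, -0.003, 0.0], [0.0, 0, 0], 1],
    [[0, -0.0026, 0.0015], [0.0, 0, 0], 1],
    [[0, -0.0026, 0.0015], [0.0, 0, 0], 1],
    [[0, -0.0026, 0.0015], [0.0, 0, 0], 1],
  ],
)

```text
t: 12.2
eef_pos: [0.5846, -0.0228, 0.0812]
eef_rot: [-1.794, 2.071, -0.562]
wrist_force: [-1.0, 1.9, 8.3]
opening: 0.0856
```

```bash
python3 - <<'E'
from h import *
st(); snap('wrist','w16'); snap('scene','s16',(250,170,370,260),6)
E
```

```text
t 12.2 p [ 0.5846 -0.0228  0.0812] q [-0.258  0.062  2.147  0.146  0.41   1.337] F [-1.02  1.85  8.34] M [ 0.24 -0.45  0.14]
[[-1.425e-01 -8.542e-01  5.001e-01]
 [-9.898e-01  1.228e-01 -7.220e-02]
 [ 2.000e-04 -5.053e-01 -8.630e-01]]
tilt 30.350131691617605 yaw 8.192178204700157
```

View pics/w16.png

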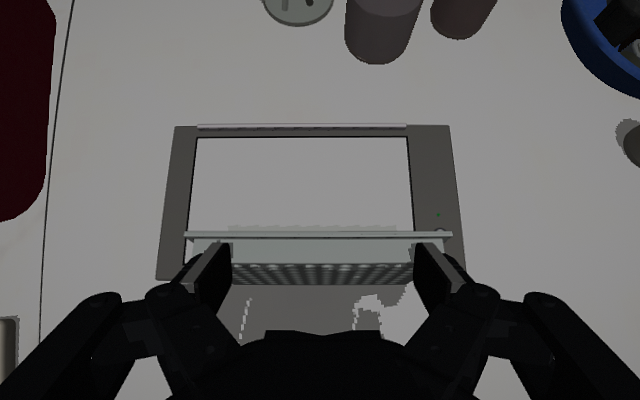

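View pics/s16.png

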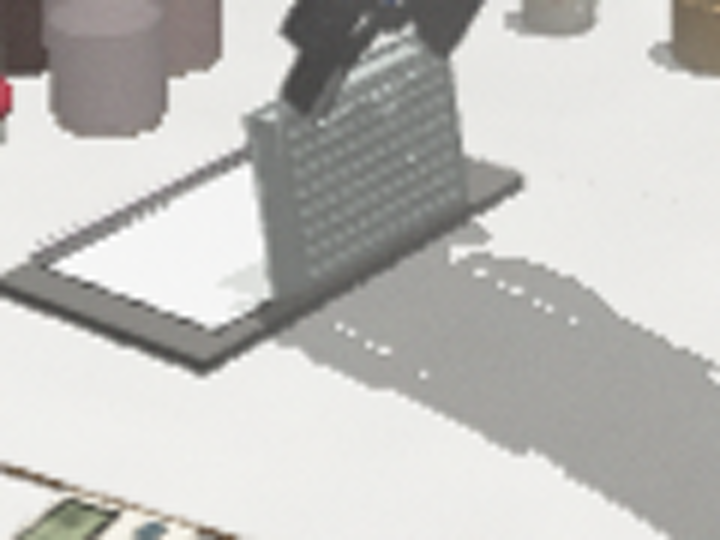

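Emit:
arm_command(
  commands=[
    [[0, -0.0037, -0.0025], [0.0, 0, 0], 1],
    [[0, -0.004, -0.001], [0.0, 0, 0], 1],
    [[0, -0.003, 0.001], [0.0, 0, 0], 1],
    [[0, -0.0026, 0.0015], [0.0, 0, 0], 1],
  ],
)

```text
t: 12.63
eef_pos: [0.5929, -0.0239, 0.0861]
eef_rot: [-1.798, 2.075, -0.555]
wrist_force: [-0.2, -0.7, 0.4]
opening: 0.0854
```

```bash
python3 - <<'E'
from h import *
st(); snap('wrist','w17'); snap('scene','s17',(250,170,370,260),6)
E
```

```text
t 12.63 p [ 0.5929 -0.0239  0.0861] q [-0.256  0.072  2.122  0.136  0.43   1.349] F [-0.17 -0.72  0.41] M [0.03 0.27 0.01]
[[-0.142  -0.8574  0.4946]
 [-0.9899  0.123  -0.0709]
 [-0.     -0.4997 -0.8662]]
tilt 29.979727571106253 yaw 8.16192496344125
```

View pics/w17.png

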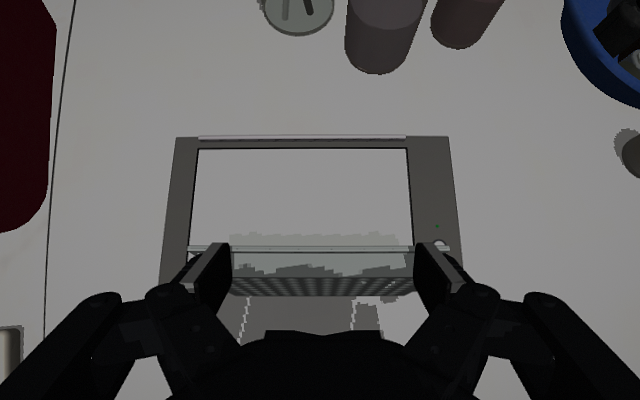

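View pics/s17.png

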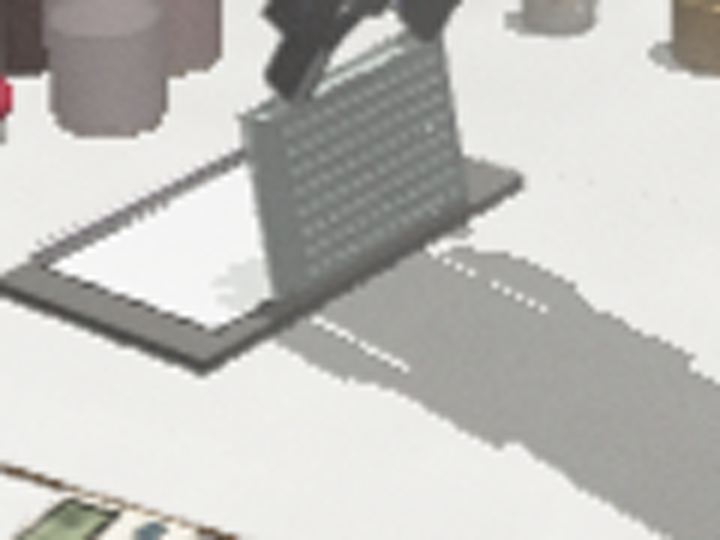

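Emit:
arm_command(
  commands=[
    [[0, 0, -0.004], [0.0, 0, 0], 1],
    [[0, 0, 0], [0.0, 0, 0], 1],
    [[0, 0, 0], [0.0, 0, 0], 1],
  ],
)

```text
t: 12.98
eef_pos: [0.5907, -0.0235, 0.0899]
eef_rot: [-1.798, 2.074, -0.556]
wrist_force: [0.7, -0.4, 0.2]
opening: 0.0854
```

```bash
python3 - <<'E'
from h import *
st(); snap('wrist','w18'); snap('scene','s18',(250,170,370,260),6)
E
```

```text
t 12.98 p [ 0.5907 -0.0235  0.0899] q [-0.256  0.059  2.127  0.135  0.438  1.35 ] F [ 0.68 -0.43  0.18] M [0.01 0.21 0.02]
[[-0.142  -0.8571  0.4951]
 [-0.9899  0.123  -0.071 ]
 [-0.     -0.5002 -0.8659]]
tilt 30.014269671231062 yaw 8.16239164983546
```

View pics/w18.png

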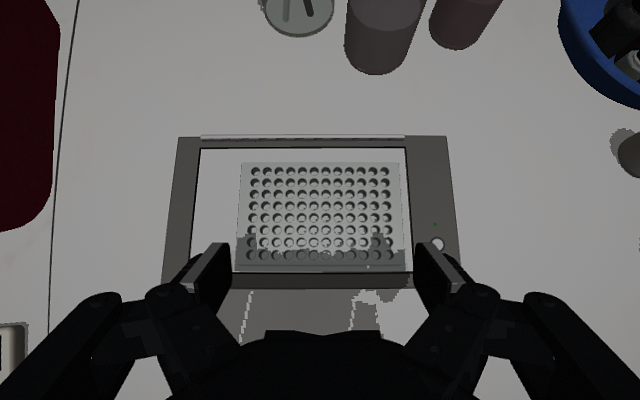

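View pics/s18.png

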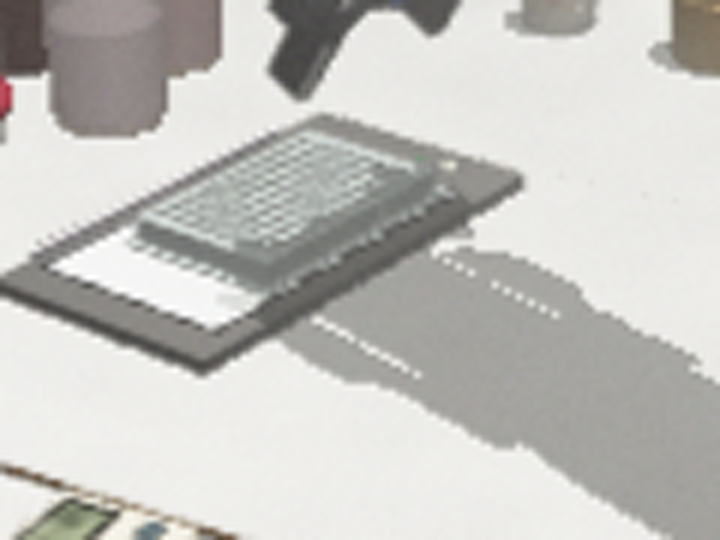

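Emit:
arm_command(
  commands=[
    [[0, 0.0134, -0.0154], [0, 0, 0], 1],
    [[0, 0.0134, -0.0154], [0, 0, 0], 1],
    [[0, 0.0134, -0.0154], [0, 0, 0], 1],
    [[0, 0, 0], [-0.1047, 0, 0], 1],
    [[0, 0, 0], [-0.1047, 0, 0], 1],
    [[0, 0, 0], [-0.1047, 0, 0], 1],
    [[0, 0, 0], [-0.1047, 0, 0], 1],
    [[0, 0, 0], [-0.1047, 0, 0], 1],
    [[0, 0, 0], [-0.1047, 0, 0], 1],
    [[0, 0, 0], [0, 0, 0], 1],
    [[0, 0, 0], [0, 0, 0], 1],
  ],
)

```text
t: 14.0
eef_pos: [0.534, -0.0154, 0.1092]
eef_rot: [2.012, -2.321, -0.12]
wrist_force: [-0.0, -0.5, -0.5]
opening: 0.0854
```

```bash
python3 - <<'E'
from h import *
st(); p=cams.camera_params('wrist'); np.savez('pics/w19.npz',**p); snap('wrist','w19')
t=cv2.imread('pics/w19.png'); print(t.shape)
E
```

```text
t 14.0 p [ 0.534  -0.0154  0.1092] q [-0.237  0.184  1.873 -0.01   1.188  1.481] F [-0.03 -0.54 -0.52] M [-0.   -0.04  0.01]
[[-1.418e-01 -9.846e-01 -1.020e-01]
 [-9.899e-01  1.411e-01  1.470e-02]
 [-1.000e-04  1.031e-01 -9.947e-01]]
tilt -5.915499151232163 yaw 8.153621189818102
(400, 640, 3)
```

View pics/w19.png

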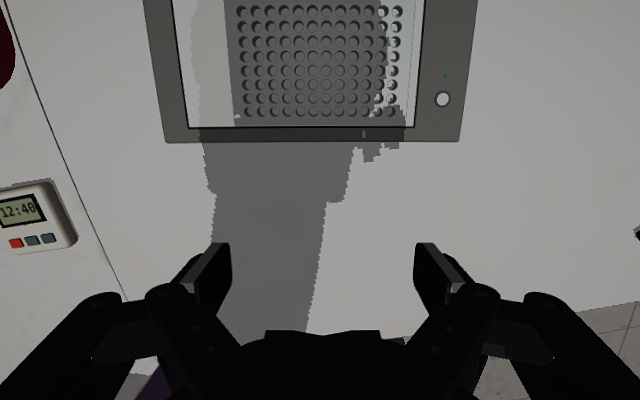

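```bash
python3 - <<'E'
from h import *
t=cv2.imread('pics/w19.png'); c=cv2.convertScaleAbs(t[0:160,190:430],alpha=1.4)
cv2.imwrite('pics/w19c.png',cv2.resize(c,None,fx=3.3,fy=3.3,interpolation=cv2.INTER_CUBIC))
snap('top','t19',(250,135,370,240),5)
E
```

```text
(no output)
```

View pics/w19c.png

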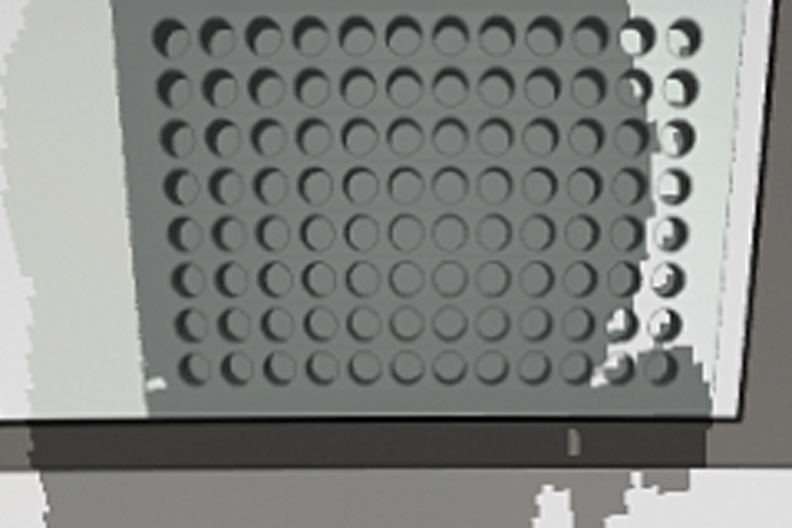

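View pics/t19.png

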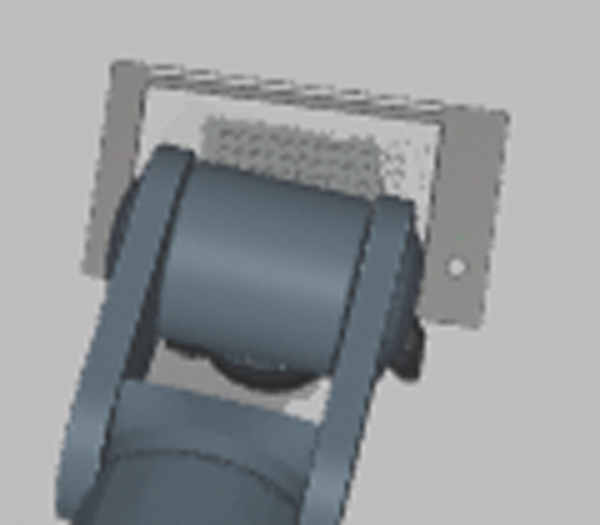

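```bash
python3 - <<'E'
from h import *
p=dict(np.load('pics/w19.npz')); U=np.array([.9899,-.142,0]);V=np.array([.142,.9899,0])
f=lambda L:np.array(L)/3.3+[190-.35,-.35]
W=pix2w('wrist',f([(194,368),(661,368),(686,40),(173,40)]),.0244,p)
c=W.mean(0);e=W[1]-W[0]+W[2]-W[3];print('wells',c,'u',c@U,'v',c@V,np.linalg.norm(e)/2,np.linalg.norm(W[3]-W[0]),np.degrees(np.arctan2(e[0],-e[1])))
B=pix2w('wrist',[(188,127),(414.3,125.6),(165,142),(459,142)],.010,p); print('panel/pad near',B@U,B@V)
E
```

```text
wells [ 0.62390794 -0.02644833  0.0244    ] u 0.621362136583807 v 0.06241372361445591 0.09882584643443336 0.06228566263991918 -8.159321639538359
panel/pad near [0.57743782 0.57821875 0.56608749 0.56598867] [ 0.16287136 -0.00916278  0.18295279 -0.04561792]
```

Emit:
arm_command(
  commands=[
    [[-0.0004, -0.0075, 0.0205], [0, 0, 0], 1],
    [[-0.0004, -0.0075, 0.0205], [0, 0, 0], 1],
    [[-0.0004, -0.0075, 0.0205], [0, 0, 0], 1],
    [[-0.0004, -0.0075, 0.0205], [0, 0, 0], 1],
    [[0, -0.0075, 0.0205], [0, 0, 0], 1],
    [[0, 0, 0], [0, 0, 0], 1],
    [[0, 0, 0], [0, 0, 0], 1],
  ],
)

```text
t: 14.68
eef_pos: [0.5584, -0.0171, 0.0033]
eef_rot: [2.011, -2.319, -0.124]
wrist_force: [1.1, 0.2, -0.1]
opening: 0.0858
```

```bash
python3 - <<'E'
from h import *
st(); snap('wrist','w20');snap('scene','s20',(250,170,370,260),6)
E
```

```text
t 14.68 p [ 0.5584 -0.0171  0.0033] q [-0.229  0.41   1.824 -0.011  1.014  1.49 ] F [ 1.11  0.24 -0.09] M [ 0.05 -0.05  0.  ]
[[-1.419e-01 -9.843e-01 -1.053e-01]
 [-9.899e-01  1.410e-01  1.540e-02]
 [-3.000e-04  1.064e-01 -9.943e-01]]
tilt -6.108920427126419 yaw 8.156613139518278
```

View pics/w20.png

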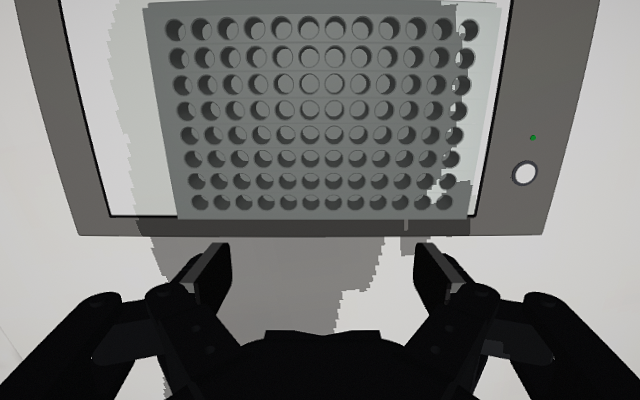

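View pics/s20.png

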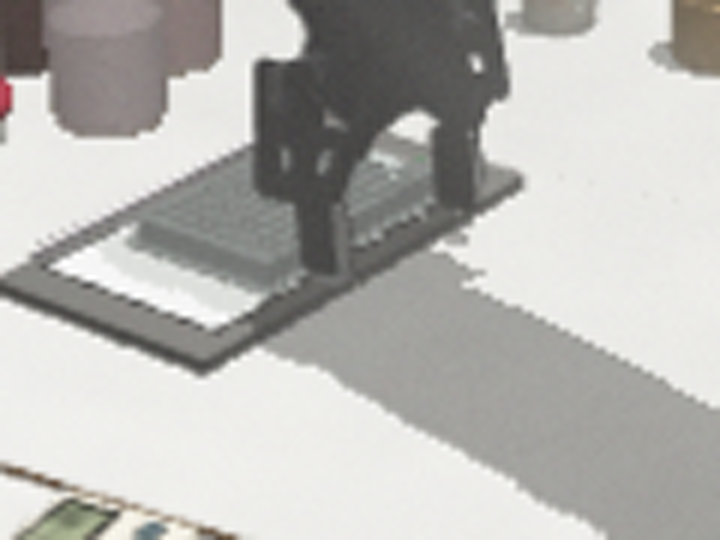

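Emit:
arm_command(
  commands=[
    [[0, -0.0035, -0.0004], [0, 0, 0], 1],
    [[0, -0.0002, 0.002], [0, 0, 0], 1],
    [[0, -0.0002, 0.002], [0, 0, 0], 1],
    [[0, 0, 0], [0, 0, 0], 1],
  ],
)

```text
t: 15.12
eef_pos: [0.5636, -0.018, 0.0001]
eef_rot: [2.011, -2.321, -0.121]
wrist_force: [-0.1, -0.5, -0.8]
opening: 0.0853
```

Emit:
arm_command(
  commands=[
    [[0, -0.0001, 0.001], [0, 0, 0], 1],
    [[0, 0, 0], [0, 0, 0], 1],
  ],
)

```text
t: 15.28
eef_pos: [0.5634, -0.018, -0.0013]
eef_rot: [2.011, -2.32, -0.122]
wrist_force: [-0.4, 0.1, 0.5]
opening: 0.0852
```

Emit:
arm_command(
  commands=[
    [[0, -0.0001, 0.001], [0, 0, 0], 1],
    [[0, 0, 0], [0, 0, 0], 1],
  ],
)

```text
t: 15.45
eef_pos: [0.5636, -0.018, -0.0022]
eef_rot: [2.011, -2.32, -0.121]
wrist_force: [1.2, -0.3, -0.2]
opening: 0.0854
```

Emit:
arm_command(
  commands=[
    [[0, -0.0001, 0.0008], [0, 0, 0], 1],
    [[0, 0, 0], [0, 0, 0], 1],
  ],
)

```text
t: 15.62
eef_pos: [0.5636, -0.018, -0.0024]
eef_rot: [2.011, -2.32, -0.122]
wrist_force: [-1.8, 0.3, 4.8]
opening: 0.0854
```

Emit:
arm_command(
  commands=[
    [[0, -0.0001, 0.0008], [0, 0, 0], 1],
    [[0, 0, 0], [0, 0, 0], 1],
  ],
)

```text
t: 15.78
eef_pos: [0.5637, -0.018, -0.0025]
eef_rot: [2.011, -2.32, -0.122]
wrist_force: [-4.4, 0.6, 9.7]
opening: 0.0856
```

Emit:
arm_command(
  commands=[
    [[0, 0.0002, -0.0021], [0, 0, 0], 1],
    [[0, -0.0025, -0.0003], [0, 0, 0], 1],
    [[0, -0.0025, -0.0003], [0, 0, 0], 1],
    [[0, -0.0025, -0.0003], [0, 0, 0], 1],
    [[0, -0.0025, -0.0003], [0, 0, 0], 1],
    [[0, -0.0025, -0.0003], [0, 0, 0], 1],
    [[0, 0, 0], [0, 0, 0], 1],
  ],
)

```text
t: 16.37
eef_pos: [0.5767, -0.02, -0.0015]
eef_rot: [2.012, -2.321, -0.12]
wrist_force: [0.3, 0.3, 0.6]
opening: 0.0853
```

```bash
python3 - <<'E'
from h import *
st(); snap('wrist','w21');snap('scene','s21',(250,170,370,260),6)
E
```

```text
t 16.37 p [ 0.5767 -0.02   -0.0015] q [-0.227  0.451  1.778 -0.01   1.017  1.492] F [0.34 0.32 0.6 ] M [ 0.05 -0.06 -0.04]
[[-1.420e-01 -9.845e-01 -1.026e-01]
 [-9.899e-01  1.412e-01  1.470e-02]
 [ 1.000e-04  1.036e-01 -9.946e-01]]
tilt -5.946353065324686 yaw 8.161807522786233
```

View pics/w21.png

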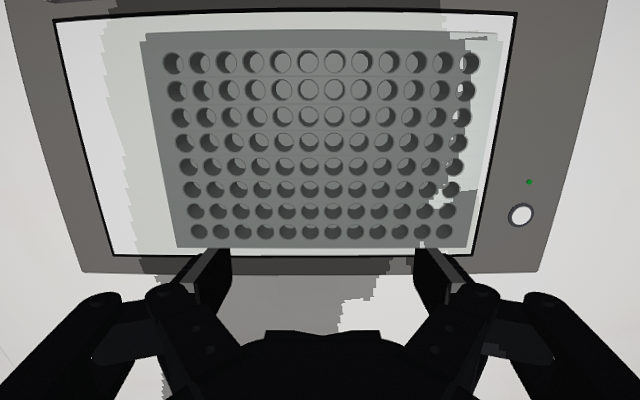

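View pics/s21.png

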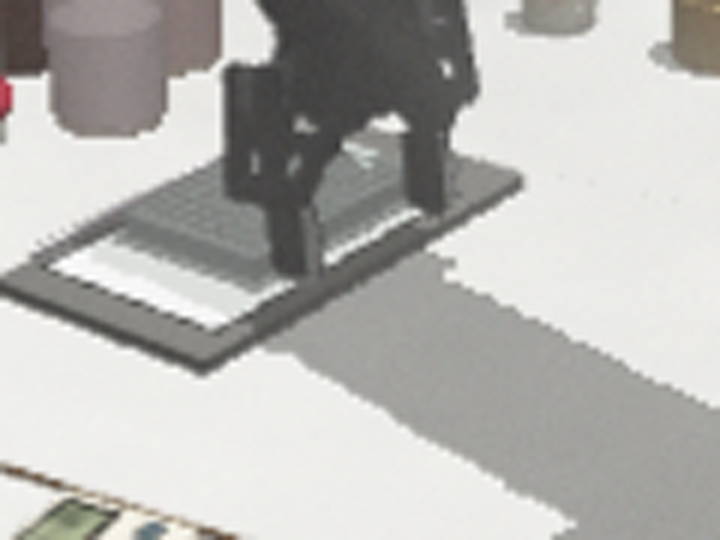

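Emit:
arm_command(
  commands=[
    [[0, -0.0025, -0.0003], [0, 0, 0], 1],
    [[0, -0.0025, -0.0003], [0, 0, 0], 1],
    [[0, -0.0025, -0.0003], [0, 0, 0], 1],
    [[0, -0.0025, -0.0003], [0, 0, 0], 1],
    [[0, 0, 0], [0, 0, 0], 1],
    [[0, 0, 0], [0, 0, 0], 1],
  ],
)

```text
t: 16.97
eef_pos: [0.5863, -0.0213, -0.0012]
eef_rot: [2.012, -2.321, -0.121]
wrist_force: [0.8, -1.0, 0.1]
opening: 0.0853
```

```bash
python3 - <<'E'
from h import *
st(); snap('wrist','w22')
E
```

```text
t 16.97 p [ 0.5863 -0.0213 -0.0012] q [-0.226  0.468  1.752 -0.01   1.025  1.493] F [ 0.79 -0.98  0.12] M [-0.06 -0.03 -0.06]
[[-0.1419 -0.9845 -0.1028]
 [-0.9899  0.1412  0.0147]
 [ 0.      0.1038 -0.9946]]
tilt -5.9602791074863255 yaw 8.158647118049094
```

View pics/w22.png

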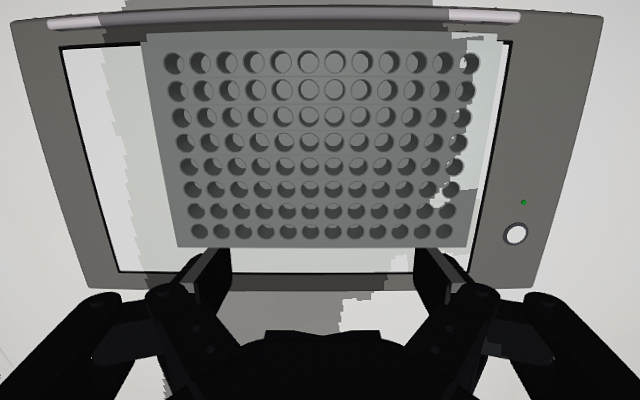

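Emit:
arm_command(
  commands=[
    [[0, -0.0013, 0.0], [0, 0, 0], 1],
    [[0, -0.0013, 0.0], [0, 0, 0], 1],
    [[0, -0.0013, -0.0001], [0, 0, 0], 1],
    [[0, 0, 0], [0, 0, 0], 1],
  ],
)

```text
t: 17.35
eef_pos: [0.5895, -0.0218, -0.0016]
eef_rot: [2.011, -2.319, -0.123]
wrist_force: [-2.4, 0.5, 2.4]
opening: 0.0853
```

Emit:
arm_command(
  commands=[
    [[0, -0.001, -0.0001], [0, 0, 0], 1],
    [[0, 0, 0], [0, 0, 0], 1],
  ],
)

```text
t: 17.52
eef_pos: [0.5897, -0.0218, -0.0017]
eef_rot: [2.01, -2.318, -0.125]
wrist_force: [-6.1, -0.2, 5.3]
opening: 0.0855
```

```bash
python3 - <<'E'
from h import *
st(); snap('wrist','w23',(30,0,560,270),1.5)
E
```

```text
t 17.52 p [ 0.5897 -0.0218 -0.0017] q [-0.225  0.477  1.74  -0.011  1.032  1.494] F [-6.14 -0.19  5.28] M [0.01 0.96 0.03]
[[-1.416e-01 -9.842e-01 -1.068e-01]
 [-9.899e-01  1.408e-01  1.510e-02]
 [ 2.000e-04  1.078e-01 -9.942e-01]]
tilt -6.190124864486729 yaw 8.139501648857705
```

View pics/w23.png

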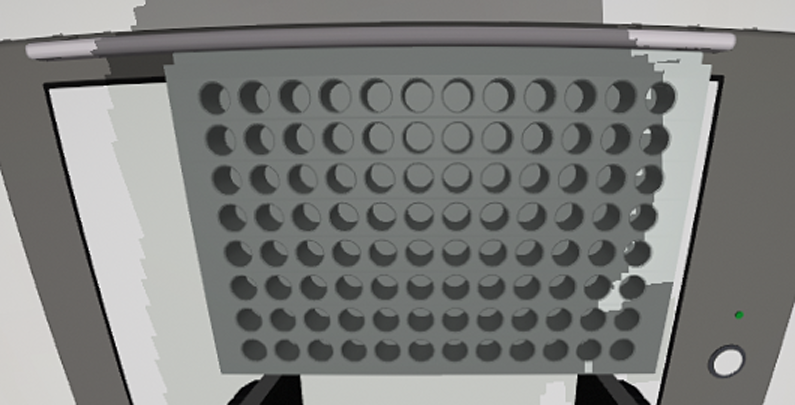

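Emit:
arm_command(
  commands=[
    [[0, 0.0001, -0.001], [0, 0, 0], 1],
    [[0, 0, 0], [0, 0, 0], 1],
  ],
)

```text
t: 17.73
eef_pos: [0.5906, -0.0219, -0.0007]
eef_rot: [2.011, -2.32, -0.122]
wrist_force: [-3.0, -0.4, 0.2]
opening: 0.0854
```

Emit:
arm_command(
  commands=[
    [[0, -0.001, -0.0001], [0, 0, 0], 1],
    [[0, 0, 0], [0, 0, 0], 1],
  ],
)

```text
t: 17.9
eef_pos: [0.5907, -0.0219, -0.0009]
eef_rot: [2.01, -2.318, -0.125]
wrist_force: [-6.4, 0.4, 3.3]
opening: 0.0855
```

```bash
python3 - <<'E'
from h import *
st(); snap('wrist','w24',(80,0,560,110),1.65); snap('scene','s24',(250,170,370,260),6)
E
```

```text
t 17.9 p [ 0.5907 -0.0219 -0.0009] q [-0.225  0.477  1.737 -0.01   1.034  1.494] F [-6.45  0.45  3.26] M [0.13 0.96 0.06]
[[-0.1416 -0.9842 -0.1066]
 [-0.9899  0.1408  0.0152]
 [-0.      0.1077 -0.9942]]
tilt -6.180319840511075 yaw 8.139635853244327
```

View pics/w24.png

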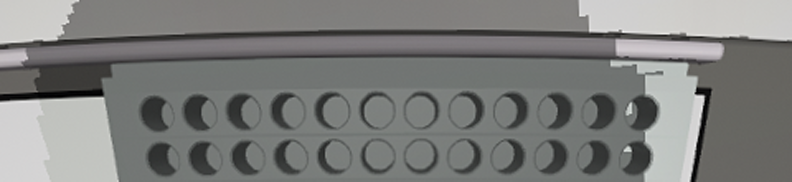

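View pics/s24.png

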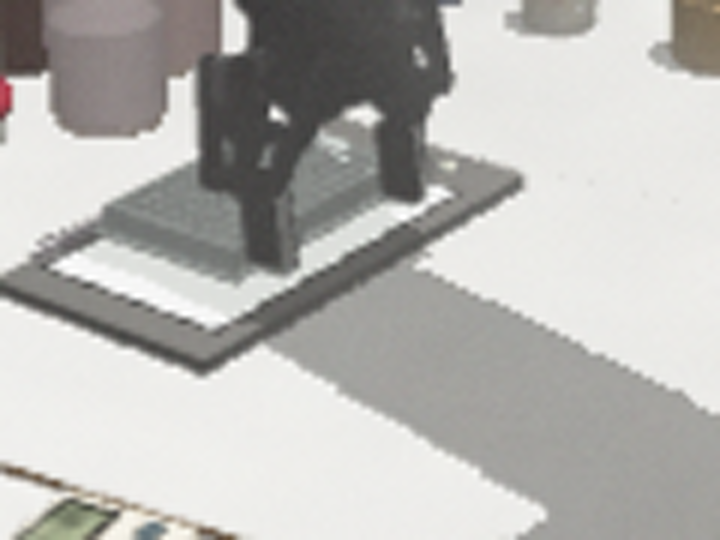

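Emit:
arm_command(
  commands=[
    [[0, 0.003, 0.0], [0, 0, 0], 1],
    [[0, 0.01, 0.0], [0, 0, 0], 1],
    [[0, 0.015, -0.02], [0, 0, 0], 1],
    [[0, 0.0, -0.035], [0, 0, 0], 1],
    [[0, -0.01, -0.035], [0, 0, 0], 1],
    [[0, -0.01, -0.035], [0, 0, 0], 1],
    [[0, 0, 0], [0, 0, 0], 1],
    [[0, 0, 0], [0, 0, 0], 1],
    [[0, 0, 0], [0, 0, 0], 1],
  ],
)

```text
t: 18.75
eef_pos: [0.5968, -0.0227, 0.1242]
eef_rot: [2.012, -2.321, -0.121]
wrist_force: [0.1, -0.2, -1.0]
opening: 0.0854
```

```bash
python3 - <<'E'
from h import *
st(); p=cams.camera_params('wrist'); np.savez('pics/w25.npz',**p); snap('wrist','w25')
c=cv2.imread('pics/w25.png')[0:200,150:490]; cv2.imwrite('pics/w25c.png',cv2.resize(c,None,fx=2.35,fy=2.35,interpolation=cv2.INTER_CUBIC)); snap('scene','s25',(250,150,390,255),5.7)
E
```

```text
t 18.75 p [ 0.5968 -0.0227  0.1242] q [-0.224  0.3    1.702 -0.009  1.244  1.492] F [ 0.15 -0.23 -1.03] M [ 0.01 -0.09 -0.03]
[[-1.420e-01 -9.845e-01 -1.027e-01]
 [-9.899e-01  1.412e-01  1.490e-02]
 [-2.000e-04  1.038e-01 -9.946e-01]]
tilt -5.9564238969322805 yaw 8.162310793107475
```

View pics/w25c.png

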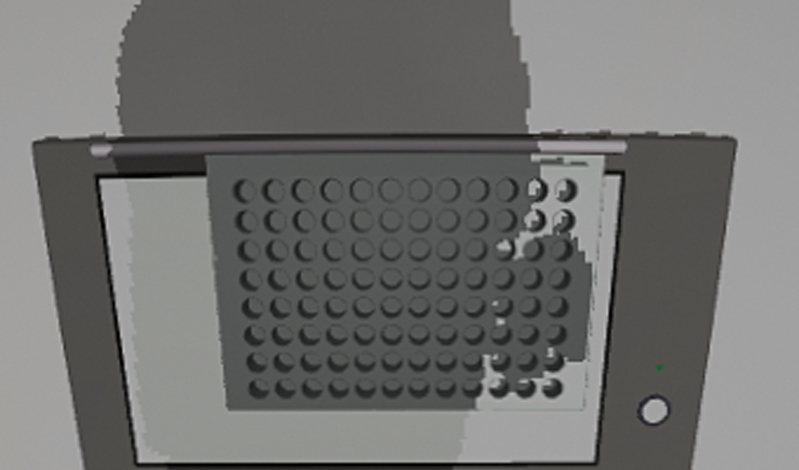

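View pics/s25.png

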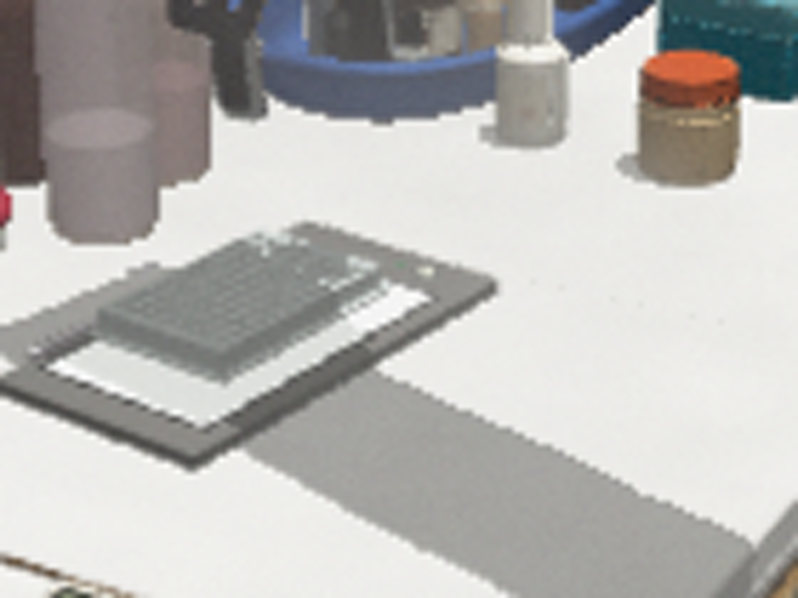

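```bash
python3 - <<'E'
from h import *
p=dict(np.load('pics/w25.npz')); U=np.array([.9899,-.142,0]);V=np.array([.142,.9899,0])
f=lambda L:np.array(L)/2.35+[150-.3,-.3]
W=pix2w('wrist',f([(259,388),(552,388),(567,190),(244,190)]),.0244,p)
c=W.mean(0);e=W[1]-W[0]+W[2]-W[3];print('u',c@U,'v',c@V,W@U,W@V,np.linalg.norm(e)/2,'yaw',np.degrees(np.arctan2(e[0],-e[1])))
B=pix2w('wrist',f([(136,464),(597,464),(624,172),(97,175)]),.010,p); print('panel',B@U,B@V)
e=B[1]-B[0]+B[2]-B[3];print(np.degrees(np.arctan2(e[0],-e[1])))
L=pix2w('wrist',f([(97,155),(626,151)]),.016,p); print('ledge top near edge',L@U,np.degrees(np.arctan2((L[1]-L[0])[0],-(L[1]-L[0])[1])))
L=pix2w('wrist',f([(68,467),(700,467)]),.010,p); print(L@U)
E
```

```text
u 0.6419481165437877 v 0.06217805675108482 [0.61039042 0.61040035 0.67351622 0.67348548] [0.11147433 0.01285486 0.01254889 0.11183415] 0.09894909909924919 yaw -8.151551133954033
panel [0.57711952 0.57712871 0.67914461 0.678693  ] [ 0.1629266  -0.00919868 -0.00875076  0.16294332]
-8.086533528583972
ledge top near edge [0.6846314 0.6853368] -7.921022262700096
[0.57589469 0.57590612]
```

```bash
python3 - <<'E'
from h import *
from plant import ticket
s,R=st(); print(ticket.finish_job())
E
```

```text
t 18.85 p [ 0.5956 -0.0225  0.1226] q [-0.224  0.301  1.703 -0.009  1.244  1.492] F [-0.09 -0.42 -0.2 ] M [-0.    0.   -0.01]
[[-1.420e-01 -9.842e-01 -1.060e-01]
 [-9.899e-01  1.412e-01  1.560e-02]
 [-3.000e-04  1.072e-01 -9.942e-01]]
tilt -6.152254533902014 yaw 8.164825176226516
the job is handed in; nothing more can be done
None
```

The plate now lies wells up on the light pad, with its far long side against the ledge. I handed the job in at about 19 s of the 51 s allowed.

With the open fingertips only, I pushed the plate up to the pad's near edge and hooked the tips under its flange. I tipped it over the edge until it fell onto the pad by itself, then pushed it on to the ledge, where the push met about 6 N of resistance.

**Last checks (wrist camera):**
- **Flush with the ledge:** the plate's centre is within about 0.3 mm of the flush position, which is inside the camera's roughly 2 mm calibration error. Its yaw agrees with the panel's to about 0.1° and with the ledge's to about 0.2°.
- **Wells over the panel:** all wells are over the pale panel. The plate sits about 15 mm to the right of the panel's centre line, leaving about 18 mm at the right side. At the far side the margin is only about 2 mm.
- **Hand-off:** the arm was clear of everything, about 12 cm up. The dropper and jar look unmoved in the last picture. I did not check the timer or pen again, but the arm worked well away from both.

**Forces while tipping:** the fingertips pressed harder than intended at times. The wrist readings I took peaked at about 28 N, against the 120 N limit.

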